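Close an adjustable wrench on a stud nut and tighten it

ROBOT

A 7-joint arm with a two-finger parallel gripper is mounted at the origin on the work surface. World frame = base frame: x ahead of the robot, y to its left, z up, the work surface at z = 0. Lengths are in m, angles in degrees, forces in N, time in s.
With the tool pointing down it reaches from about 0.4 to 0.875 m from the base axis. Payload 6.5 kg.
Tool frame: the origin (TCP) lies midway between the tips of the shut fingers; the grasp point (between the pads) lies 19 mm behind it; z points along the fingers, y is the direction in which the jaws open and shut (so a half turn about z gives the same grasp; the last joint's range is limited). The gripper opens to 88 mm and grips with 3 to 60 N. Pads are 18 mm wide; open, the fingers measure 123 mm over their backs; the gripper's body (75 mm by 187 mm) begins 45 mm behind the grasp point.
Start: joints at [73.327, 30.733, -0.252, 88.115, 0.149, 61.152, -4.079], TCP at [0.145, -0.634, 0.239] pointing down, gripper open.
Joint ranges: [-154.64, 154.64], [-21.42, 123.67], [-72.66, 72.17], [13.99, 137.28], [-74.86, 254.86], [10.95, 109.41], [-158.01, 158.01]. Speed limits (degrees/s): [136.94, 136.94, 180, 180, 180, 180, 180].

INTERFACE

Orientations are given as a 3x3 rotation matrix whose columns are the frame's x, y, z axes.
In Python, from cell import r gives the robot as it stands.
- The arm moves only by the tool step_arm, never from a script. Its argument "targets" is a list of rows, each an object of numbers: "tx", "ty", "tz": the shift along the tool's x, y, z in m; "turn": the turn about the tool's z in rad. In form: [{"tx": .., "ty": .., "tz": .., "turn": ..}, ...]. A call has 1 to 20 rows; each row is the pose to reach, as a shift and turn from the pose commanded when the call began, along the tool's axes at that moment; what a row does not reach only later rows make up. A row lasts 1/12 s, in which the tool goes at most 41.7 mm and 7.16 degrees, less where a joint would pass 70% of its speed; a pose out of reach is approached as far as the arm can. A call with a gripper value outside its range is refused whole. "gripper" is the opening, from -1 (shut) to 1 (fully open), set as the call begins (left out, the last holds). The fingers move at their own pace and stop on an object; "force" is the grip in N (left out, the last holds). Time passes only in rows, so rows that repeat a pose let the fingers close. It gives the time, the measured TCP pose, the force and the opening at its end, in the units of the state.
- r.get_obs(): the state, without advancing time (a new reading comes with each control period).
- r.read_camera(name): name is "scene" or "side" or "wrist"; returns a dict with "image" (420x560x3 uint8, red, green, blue), "mtx" (3x3 intrinsics, pixels), "R" (3x3) and "t" (3): a world point X has camera coordinates R X + t. Camera axes: x right, y down, z forward; pixel columns grow to the right and rows downward; lengths in m; the calibration is good to about 2 mm. A picture is of the moment at which its call begins. There is no depth.
- r.hand_in(): hands the job in, once; it reports no verdict.
The state is a dict: "clock": time; "joint_positions": joint angles; "dq": joint speeds; "effort": joint torques, N m; "eef_pos": TCP position; "eef_rot": TCP orientation; "wrist_force": force on the tool from outside, world axes, zero at the start; "wrist_torque": the same for the moment, N m; "width": opening from 0.0 (shut) to 1.0 (fully open).
Only numpy, scipy, OpenCV 4.12 (cv2) and the standard library are available. Lean on these libraries where they do the work, as an engineer would, in place of code of your own. Each camera call takes 0.05 s, during which the arm holds its last target.

TASK

Tighten the hex nut that holds the flange blank on the tilted faceplate of the welding positioner. Lay the adjustable wrench flat on the blank with its open jaws round the nut, and only then roll its knurled worm (do not push or squeeze the movable jaw itself) until the jaws sit snugly on the nut, with no play to speak of. Then swing the handle to turn the nut clockwise by about a sixth of a turn (60 degrees), and leave the wrench sitting on the nut, without disturbing the other things on the bench.

Things in the scene. Friction and masses are not known exactly. Their poses are not given: they have to be found in the camera images.
- nut_center (a point): Centre (half-way up) of the steel hex nut on the stud in the middle of the flange blank: 24 mm across flats, 27.7 across corners, 13 high. z: the stud's axis, up out of the blank, leaning 25 degrees from vertical to the low side, which faces roughly the robot. x: at the middle of one flat (flats every 60 degrees); turns with the nut. The 16 mm stud ends 3 mm above the nut.
- nut_corner (a point): One corner of the nut at its top, 13.86 mm from the axis, 30 degrees anticlockwise of the nut's x axis seen from above.
- nut (a joint): Angle of the nut, rad: grows as the nut turns clockwise seen from above (tightening). Starts anywhere from 0 to 0.35. The nut is stiff: it needs 0.35 N m.
- positioner: Blue bench welding positioner, fixed: base 170 x 190 mm, two cheeks, tilted faceplate carrying the flange blank, a flat steel disc of 105 mm radius whose face the nut rests on. Disc and faceplate are 26 mm thick together; beyond the rim is free air. Origin under its middle on the table, z up, x to the side where the faceplate is high. Middle of the blank's face: (-30, 0, 149) mm in this frame.
- wrench_grip (a point): Place to grasp the adjustable wrench: on the handle, half-way up (5 mm above the underside), 15 mm behind the centre of mass (0.45 kg). Steel, 250 mm long, lying flat, worm up. Handle: straight bar 24 mm wide, 10 thick, underside flush with the head's; it runs from the head along (-0.966, 0.259, 0) in the wrench's axes (15 degrees off x), straight from 10 mm before this point to 150 beyond.
- wrench_mouth (a point): Where the nut's centre lies when the jaws are snug on it: half-way up the 14 mm thick head, 12 mm from the fixed jaw's face. Axes (the same for all wrench points): x out of the mouth along the jaw faces, y from fixed to movable jaw, z up. Jaw tips at x = 12 mm, back of the throat at x = -15 mm. wrench_grip is at (-78.5, 7.6, -2) mm.
- wrench_worm (a point): Centre of the worm, a knurled roller in the wrench's head, 16 mm diameter, 18 long, axis along the wrench's y; at (-31, 6, 1.7) mm from wrench_mouth. Its top stands 2.7 mm above the head, 16.7 above the underside. Rub the top towards the mouth (+x) to close the jaw, 5 mm a turn (0.1 mm per mm rubbed); stiff: press with a fingertip at 8 to 15 N. It slips when tight and stays as left.
- wrench_tail (a point): On the handle's centre line near its end, 130 mm past wrench_grip, half-way up the bar: the place to push or hold for turning. At (-204, 41.3, -2) mm from wrench_mouth in the wrench's axes. The rounded end is about 32 mm farther on.
- jaw_travel (a joint): How far the movable jaw has closed, m: the mouth is 32 mm wide at 0 and narrows by this much (0.008: snug on the nut). Starts between 0.002 and 0.004 (mouth 30 to 28 mm wide).
- movable_jaw: The wrench's movable jaw. Origin on the underside, in the face that bears on the nut, beside the mouth's centre. Axes as the wrench's.
- spanner: Bystander: a plain steel combination spanner, 190 mm long, 8 mm thick. Origin under its middle.
- tape_roll: Bystander: a yellow roll of tape, 96 mm across, 24 mm high. Origin under its middle.
- pipe_stub: Bystander: a short piece of steel pipe standing on end, 48 mm across, 45 mm high. Origin under its middle.
- magnet: Bystander: a flat red welding magnet, about 90 x 85 mm, 16 mm thick. Origin under its middle.
- spray_can: Bystander: an upright spray can, 65 mm across, 190 mm high. Origin under its middle.
- chip_hammer: Bystander: a hammer 270 mm long, lying down.
- flat_bar: Bystander: a piece of dark flat steel bar, 100 x 40 x 10 mm. Origin under its middle.
- ear_muffs: Bystander: a pair of red ear defenders, about 190 x 140 mm, 80 mm high.

How it is judged (in metres and radians):
On the way, in this order (a step that is already met when the one before it is completed fails the run):
1. the wrench lies flat on the blank with its open jaws round the nut (mouth still at least 26.5 mm wide) (x of nut_center in the frame of wrench_mouth between -0.006 and 0.006 m and y of nut_center in the frame of wrench_mouth between -0.003 and 0.008 m and z of nut_center in the frame of wrench_mouth between -0.004 and 0.003 m and angle between the z axis of nut_center and the z axis of wrench_mouth, either way round below 0.07 rad and value of joint jaw_travel below 0.0055 m), for 0.2 s.
2. the jaws are snug on the nut (mouth at most 24.9 mm wide), the nut not yet turned by more than about 12 degrees (x of nut_center in the frame of wrench_mouth between -0.006 and 0.006 m and y of nut_center in the frame of wrench_mouth between -0.003 and 0.008 m and z of nut_center in the frame of wrench_mouth between -0.004 and 0.003 m and angle between the z axis of nut_center and the z axis of wrench_mouth, either way round below 0.07 rad and value of joint jaw_travel above 0.0071 m and distance of nut_corner from where it was at the start of the episode below 0.003 m), for 0.2 s.
3. the nut is turned clockwise by 45 to 75 degrees with the wrench snug on it (x of nut_center in the frame of wrench_mouth between -0.006 and 0.006 m and y of nut_center in the frame of wrench_mouth between -0.003 and 0.008 m and z of nut_center in the frame of wrench_mouth between -0.004 and 0.003 m and angle between the z axis of nut_center and the z axis of wrench_mouth, either way round below 0.07 rad and value of joint jaw_travel above 0.0071 m and distance of nut_corner from where it was at the start of the episode between 0.0106 and 0.0169 m and value of joint nut above 0.5 rad), for 0.2 s.
At the end, for the whole second after the job is handed in: The nut has turned clockwise by 45 to 75 degrees from its start; the wrench lies still and flat on the blank (within 4 degrees) with the nut between its jaws, the nut's centre within 6 mm of the mouth's centre along the jaws, and the mouth at most 24.9 mm wide (all of step 3 and linear speed of movable_jaw below 0.02 m/s); the robot touches nothing.
It fails at once if the movable jaw itself is pushed or squeezed by the fingers with more than 15 N (contact force between the fingers and movable_jaw above 15 N).
It fails at once if another thing on the bench is moved by more than 40 mm (distance of any of spanner, tape_roll, pipe_stub, magnet, spray_can, chip_hammer, flat_bar, ear_muffs from where it was at the start of the episode above 0.04 m).
It also fails if it takes over 72 s, if anything falls off the work surface, if the arm or the gripper's body presses on something with over 40 N, if the wrist force passes 120 N, or if a joint passes its speed limit or range.

## Working session

There is one attempt and no reset: what is moved stays moved. The work goes in short steps, Python scripts to look and compute and a tool call to move; the robot and the scene stay as the last step left them, time stands still between calls to the robot, and variables do not carry over. Pictures are saved under pics/ and viewed, and the job is handed in when it is done.

Besides the shell and the picture viewer there is one more tool, called after "Emit:" by a JSON object that holds its "method" and its "body". step_arm: Moves the arm, as the interface text tells. Its arguments: {"type":"object","properties":{"targets":{"type":"array"},"gripper":{"type":"number"},"force":{"type":"number"}},"required":["targets"]}

```bash
ls -la; mkdir -p pics; cat > h.py <<'E'
import numpy as np, cv2
from cell import r
def snap(name,fn,crop=None,scale=1):
    c=r.read_camera(name); im=c["image"][:,:,::-1].copy()
    np.savez('pics/'+fn+'.npz',img=im,mtx=c["mtx"],R=c["R"],t=c["t"])
    if crop:
        x0,y0,x1,y1=crop; im=im[y0:y1,x0:x1]
    if scale!=1: im=cv2.resize(im,None,fx=scale,fy=scale,interpolation=cv2.INTER_CUBIC)
    cv2.imwrite('pics/'+fn+'.png',im); return c
def crop(src,fn,box,scale):
    im=np.load('pics/'+src+'.npz')['img']; x0,y0,x1,y1=box
    cv2.imwrite('pics/'+fn+'.png',cv2.resize(im[y0:y1,x0:x1],None,fx=scale,fy=scale,interpolation=cv2.INTER_CUBIC))
def load(src): 
    d=np.load('pics/'+src+'.npz'); return d['mtx'],d['R'],d['t']
def proj(src,P):
    K,R,t=load(src); q=(np.atleast_2d(P)@R.T+t)@K.T; return q[:,:2]/q[:,2:]
def ray(src,uv):
    K,R,t=load(src); d=R.T@np.linalg.solve(K,[uv[0],uv[1],1.]); return -R.T@t, d/np.linalg.norm(d)
def onplane(src,uv,p0,n):
    o,d=ray(src,uv); n=np.array(n,float); return o+d*((np.array(p0)-o)@n)/(d@n)
def onz(src,uv,z): return onplane(src,uv,[0,0,z],[0,0,1])
def tri(obs):
    A=np.zeros((3,3));b=np.zeros(3)
    for s,uv in obs:
        o,d=ray(s,uv); M=np.eye(3)-np.outer(d,d); A+=M;b+=M@o
    return np.linalg.solve(A,b)
E
python3 - <<'E'
from h import *
np.set_printoptions(precision=4,suppress=True)
print(r.get_obs())
for n in ["scene","side","wrist"]:
    c=snap(n,n+'0'); print(n,-c["R"].T@c["t"])
E
```

```text
total 12
drwxr-xr-x  3 agent agent 4096 Dec  7 16:48 .
drwxr-xr-x 23 root  root  4096 Dec  7 16:48 ..
drwxr-xr-x  2 agent agent 4096 Dec  7 16:48 pics
{'clock': 0.0, 'joint_positions': array([73.3269, 30.7767, -0.2535, 88.1688,  0.1494, 61.1523, -4.0797]), 'dq': array([ 0.0564, -0.0242, -0.04  , -0.0577,  0.0187,  0.0409,  0.0527]), 'effort': array([  0.0002, -57.0976,   0.9905, -25.1604,  -0.0565,   0.0179,
         0.0001]), 'eef_pos': array([ 0.1447, -0.6331,  0.2379]), 'eef_rot': array([[ 0.9748,  0.223 , -0.0005],
       [ 0.223 , -0.9748,  0.0016],
       [-0.0001, -0.0017, -1.    ]]), 'wrist_force': array([0.039 , 0.1952, 0.0618]), 'wrist_torque': array([ 0.0278, -0.0123,  0.0295]), 'width': 1.0004081736653931}
scene [1.3266 0.3109 1.2113]
side [0.0631 0.7783 0.8663]
wrist [ 0.2269 -0.6143  0.3837]
```

View pics/scene0.png

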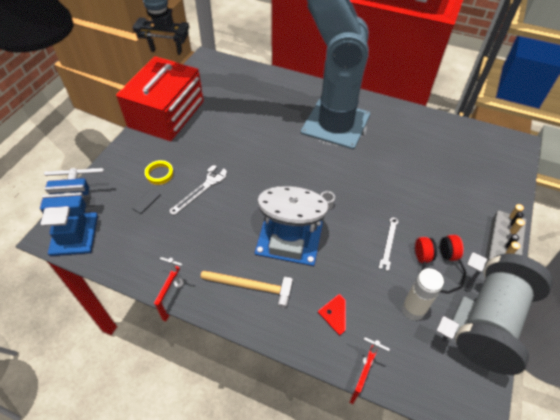

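View pics/side0.png

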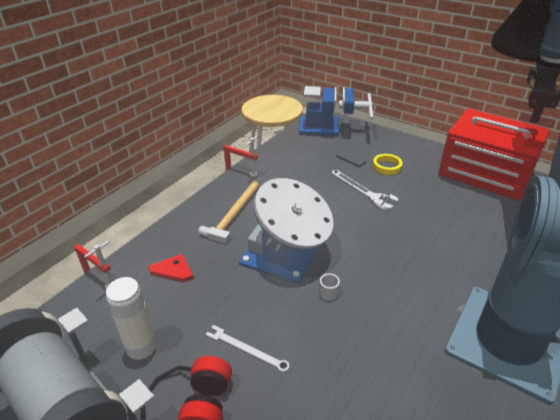

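View pics/wrist0.png

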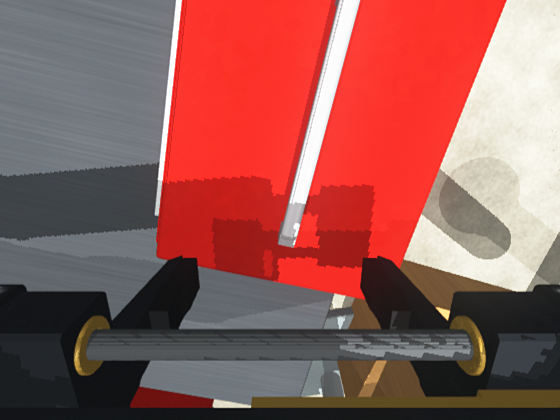

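```bash
python3 - <<'E'
from h import *
crop('scene0','s1',(160,150,240,220),9)
crop('side0','d1',(325,160,405,215),9)
crop('scene0','s2',(240,175,345,270),7)
crop('side0','d2',(235,170,345,285),5)
E
```

```text
(no output)
```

View pics/s1.png

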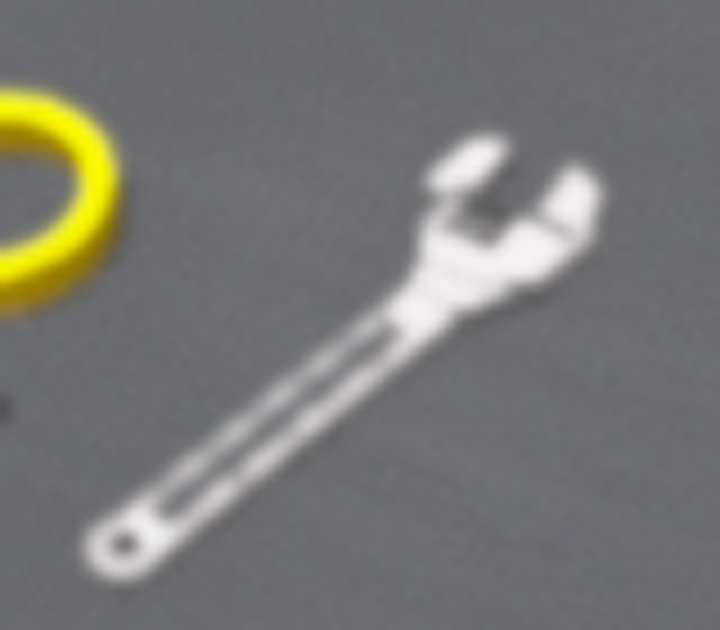

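View pics/d1.png

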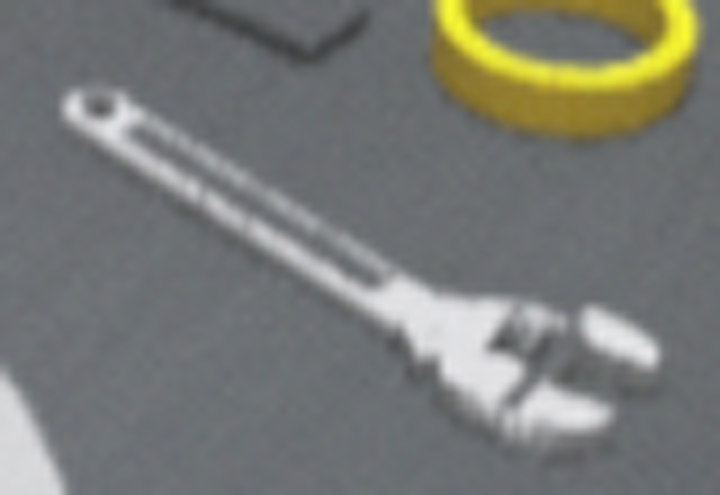

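View pics/s2.png

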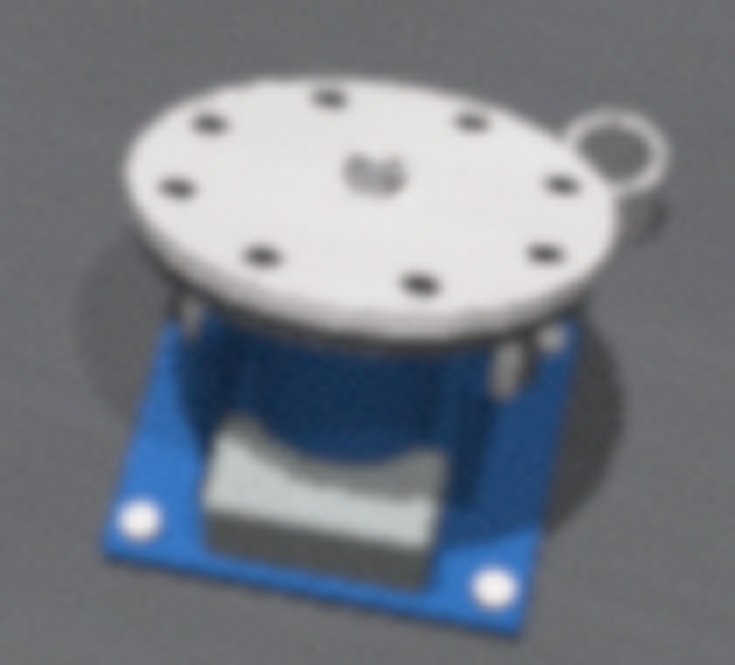

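View pics/d2.png

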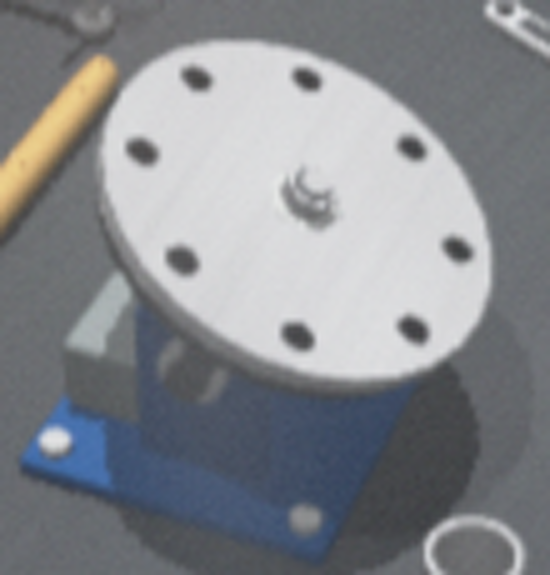

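```bash
python3 - <<'E'
from h import *
np.set_printoptions(precision=4,suppress=True)
S=lambda u,v,o,k:(u/k+o[0],v/k+o[1])
f=lambda u,v:S(u,v,(160,150),9); g=lambda u,v:S(u,v,(325,160),9)
hs,hd=f(123,543),g(100,105)
print('hole',onz('scene0',hs,.01),onz('side0',hd,.01),tri([('scene0',hs),('side0',hd)]))
# neck ends of slot
print('slot head end',onz('scene0',f(395,330),.01),onz('side0',g(380,283),.01))
print('fixed tip',onz('scene0',f(580,170),.014),onz('side0',g(610,412),.014))
print('mov tip',onz('scene0',f(500,140),.014),onz('side0',g(655,345),.014))
a=lambda u,v:S(u,v,(240,175),7); b=lambda u,v:S(u,v,(235,170),5)
print('nut',tri([('scene0',a(375,175)),('side0',b(306,200))]))
ps=[(330,98),(472,122),(562,184),(545,254),(420,285),(262,256),(177,187),(209,124)]
ps=[a(*p) for p in ps]
qs=[(412,147),(458,249),(413,328),(297,336),(182,261),(142,152),(197,78),(307,78)]
qs=[b(*p) for p in qs]
# match by best shift
best=None
for k in range(8):
  for d in (1,):
    P=[];e=0
    for i in range(8):
        j=(k+d*i)%8
        x=tri([('scene0',ps[i]),('side0',qs[j])]);P.append(x)
        e+=np.sum((proj('scene0',x)[0]-ps[i])**2)+np.sum((proj('side0',x)[0]-qs[j])**2)
    if best is None or e<best[0]: best=(e,k,np.array(P))
e,k,P=best;print(e,k);print(P)
c=P.mean(0);u,s,v=np.linalg.svd(P-c);n=v[2]*np.sign(v[2][2]);print('c',c,'n',n,'tilt',np.degrees(np.arccos(n[2])),np.degrees(np.arctan2(n[1],n[0])),s,np.linalg.norm(P-c,axis=1))
E
```

```text
hole [ 0.6305 -0.3549  0.01  ] [ 0.6321 -0.3622  0.01  ] [ 0.6304 -0.3556  0.0126]
slot head end [ 0.4997 -0.3125  0.01  ] [ 0.498  -0.3196  0.01  ]
fixed tip [ 0.4002 -0.2833  0.014 ] [ 0.4009 -0.2916  0.014 ]
mov tip [ 0.3986 -0.3199  0.014 ] [ 0.4031 -0.334   0.014 ]
nut [0.5366 0.0325 0.1541]
5.989198205882259 1
[[ 0.4757 -0.0132  0.1179]
 [ 0.4639  0.0507  0.1186]
 [ 0.496   0.1037  0.1376]
 [ 0.5539  0.1147  0.164 ]
 [ 0.6033  0.0774  0.1836]
 [ 0.6158  0.0132  0.1842]
 [ 0.5836 -0.0395  0.1652]
 [ 0.5258 -0.0506  0.1374]]
c [0.5397 0.032  0.1511] n [-0.4119 -0.077   0.908 ] tilt 24.775491975245675 -169.4164663767252 [0.1702 0.1695 0.0008] [0.0852 0.0846 0.085  0.0848 0.0847 0.0851 0.0851 0.0849]
```

```bash
python3 - <<'E'
from h import *
np.set_printoptions(precision=4,suppress=True)
K,R,t=load('wrist0'); o=r.get_obs(); Rt=o['eef_rot']
print(K); print('cam axes in tool',Rt.T@R.T); print('campos tool',Rt.T@(-R.T@t-o['eef_pos']))
E
```

```text
[[305.9356   0.     279.4101]
 [  0.     305.9356 212.099 ]
 [  0.       0.       1.    ]]
cam axes in tool [[-0.0007 -0.946  -0.3242]
 [ 1.     -0.0005 -0.0007]
 [ 0.0005 -0.3242  0.946 ]]
campos tool [ 0.0843 -0.0003 -0.1456]
```

Emit:
{"method": "step_arm", "body": {"targets": [{"tx":0.02,"ty":-0.02,"tz":-0.02,"turn":-0.06},{"tx":0.267,"ty":-0.281,"tz":-0.04,"turn":-1.55},{"tx":0.267,"ty":-0.281,"tz":-0.04,"turn":-1.55},{"tx":0.267,"ty":-0.281,"tz":-0.04,"turn":-1.55},{"tx":0.267,"ty":-0.281,"tz":-0.04,"turn":-1.55},{"tx":0.267,"ty":-0.281,"tz":-0.04,"turn":-1.55},{"tx":0.267,"ty":-0.281,"tz":-0.04,"turn":-1.55},{"tx":0.267,"ty":-0.281,"tz":-0.04,"turn":-1.55},{"tx":0.267,"ty":-0.281,"tz":-0.04,"turn":-1.55},{"tx":0.267,"ty":-0.281,"tz":-0.04,"turn":-1.55},{"tx":0.267,"ty":-0.281,"tz":-0.04,"turn":-1.55},{"tx":0.267,"ty":-0.281,"tz":-0.04,"turn":-1.55},{"tx":0.267,"ty":-0.281,"tz":-0.04,"turn":-1.55},{"tx":0.267,"ty":-0.281,"tz":-0.04,"turn":-1.55}]}}

```text
clock: 1.32
eef_pos: [0.3424, -0.3, 0.2786]
eef_rot: [[-0.207, 0.978, -0.0], [0.978, 0.207, 0.0], [0.0, -0.0, -1.0]]
wrist_force: [-0.0, -0.1, 0.6]
width: 0.997
```

```bash
cat >> h.py <<'E'
def need(target,yaw=None):
    "shift in tool axes to bring the TCP to target; yaw: azimuth of tool x, degrees"
    o=r.get_obs(); Rt=o['eef_rot']; d=Rt.T@(np.array(target)-o['eef_pos'])
    cy=np.degrees(np.arctan2(Rt[1,0],Rt[0,0]))
    s='t %.2f pos %s yaw %.2f q7 %.1f F %s w %.3f | tx %.4f ty %.4f tz %.4f'%(o['clock'],np.round(o['eef_pos'],4),cy,o['joint_positions'][6],np.round(o['wrist_force'],1),o['width'],*d)
    if yaw is not None: s+=' turn %.3f'%(-np.radians((yaw-cy+180)%360-180))
    print(s)
E
python3 - <<'E'
from h import *
need([.540,.032,.265],-169.4)
E
```

```text
t 1.32 pos [ 0.3424 -0.3     0.2786] yaw 101.94 q7 42.4 F [-0.  -0.1  0.6] w 0.997 | tx 0.2839 ty 0.2620 tz 0.0136 turn -1.547
```

Emit:
{"method": "step_arm", "body": {"targets": [{"tx":0.284,"ty":0.262,"tz":0.0136,"turn":-1.547},{"tx":0.284,"ty":0.262,"tz":0.0136,"turn":-1.547},{"tx":0.284,"ty":0.262,"tz":0.0136,"turn":-1.547},{"tx":0.284,"ty":0.262,"tz":0.0136,"turn":-1.547},{"tx":0.284,"ty":0.262,"tz":0.0136,"turn":-1.547},{"tx":0.284,"ty":0.262,"tz":0.0136,"turn":-1.547},{"tx":0.284,"ty":0.262,"tz":0.0136,"turn":-1.547},{"tx":0.284,"ty":0.262,"tz":0.0136,"turn":-1.547},{"tx":0.284,"ty":0.262,"tz":0.0136,"turn":-1.547},{"tx":0.284,"ty":0.262,"tz":0.0136,"turn":-1.547},{"tx":0.284,"ty":0.262,"tz":0.0136,"turn":-1.547},{"tx":0.284,"ty":0.262,"tz":0.0136,"turn":-1.547},{"tx":0.284,"ty":0.262,"tz":0.0136,"turn":-1.547},{"tx":0.284,"ty":0.262,"tz":0.0136,"turn":-1.547}]}}

```text
clock: 2.48
eef_pos: [0.5415, 0.0309, 0.2647]
eef_rot: [[-0.984, -0.177, -0.001], [-0.177, 0.984, 0.0], [0.001, 0.0, -1.0]]
wrist_force: [0.3, -1.4, -0.4]
width: 1.002
```

```bash
python3 - <<'E'
from h import *
snap('wrist','w1')
crop('w1','w1c',(200,130,360,270),5)
need([.540,.032,.265],-169.4)
print(proj('w1',[.537,.0315,.155]))
E
```

```text
t 2.53 pos [0.5414 0.0308 0.2648] yaw -169.93 q7 72.7 F [ 0.3 -0.4  0.3] w 0.998 | tx 0.0012 ty 0.0015 tz -0.0002 turn -0.009
[[280.69357026 205.16017584]]
```

View pics/w1.png

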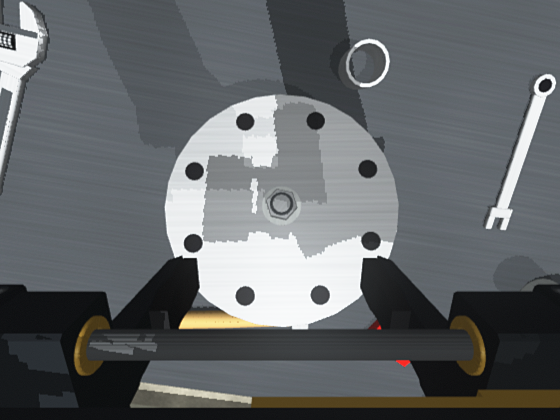

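View pics/w1c.png

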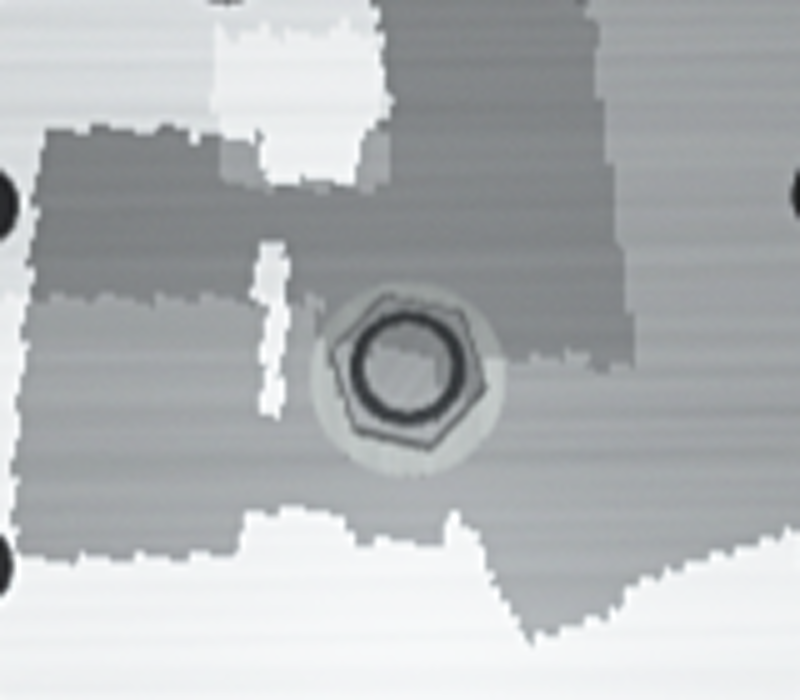

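```bash
cat >> h.py <<'E'
az=np.radians(10.6)
n=np.array([-np.sin(np.radians(25))*np.cos(az),-np.sin(np.radians(25))*np.sin(az),np.cos(np.radians(25))])
up=np.array([np.cos(np.radians(25))*np.cos(az),np.cos(np.radians(25))*np.sin(az),np.sin(np.radians(25))])  # uphill in plane
lf=np.cross(n,up)  # left of uphill seen from above
E
python3 - <<'E'
from h import *
from scipy.optimize import least_squares
np.set_printoptions(precision=4,suppress=True)
H=np.array([(245,122),(315.5,121),(368,169),(371,241),(320,295),(245,296),(193,243),(194,171)])
def f(p):
    c=np.array([p[0],p[1],.149]);a=p[2]+np.arange(8)*np.pi/4; A=p[3]
    nn=np.array([-np.sin(p[4])*np.cos(A),-np.sin(p[4])*np.sin(A),np.cos(p[4])]);uu=np.array([np.cos(p[4])*np.cos(A),np.cos(p[4])*np.sin(A),np.sin(p[4])]);ll=np.cross(nn,uu)
    P=c+.085*(np.outer(np.cos(-a),uu)+np.outer(np.sin(-a),ll)); return (proj('w1',P)-H).ravel()
s=least_squares(f,[.54,.032,np.pi-.4+1,az,np.radians(25)])
best=min((least_squares(f,[.54,.032,a0,az,np.radians(25)]) for a0 in np.arange(0,6.3,.39)),key=lambda s:s.cost)
p=best.x;print('plate',p[:2],'az',np.degrees(p[3]),'tilt',np.degrees(p[4]),best.cost)
C=np.array([(388,294),(466,314),(486,386),(430,449),(357,432),(331,355)])/5+[200,130]
c0=np.array([.5397,.032,.149])
Q=np.array([onplane('w1',u,c0+n*.013,n) for u in C])
m=Q.mean(0); 
d=Q-m; ang=np.degrees(np.arctan2(d@lf,d@up)); print('nut top centre',m,'-> centre',m-.0065*n,'face',m-.013*n); print(np.linalg.norm(d,axis=1),ang)
E
```

```text
plate [0.5391 0.0325] az 10.865947151228916 tilt 25.144531068833224 0.33148617589365703
nut top centre [0.5342 0.0321 0.1608] -> centre [0.5369 0.0326 0.155 ] face [0.5396 0.0331 0.1491]
[0.0139 0.0139 0.0133 0.0137 0.0137 0.0137] [-164.9587  135.3622   78.6665   14.0993  -41.2078 -102.3341]
```

```bash
python3 - <<'E'
from h import *
need([.50,-.317,.17],162)
E
```

```text
t 2.53 pos [0.5414 0.0308 0.2648] yaw -169.93 q7 72.7 F [ 0.3 -0.4  0.3] w 0.998 | tx 0.1015 ty -0.3352 tz 0.0947 turn 0.490
```

Emit:
{"method": "step_arm", "body": {"targets": [{"tx":0.02,"ty":-0.067,"tz":0.0,"turn":0.1},{"tx":0.05,"ty":-0.167,"tz":0.02,"turn":0.2},{"tx":0.05,"ty":-0.167,"tz":0.02,"turn":0.2},{"tx":0.05,"ty":-0.167,"tz":0.02,"turn":0.3},{"tx":0.1015,"ty":-0.335,"tz":0.095,"turn":0.49},{"tx":0.1015,"ty":-0.335,"tz":0.095,"turn":0.49},{"tx":0.1015,"ty":-0.335,"tz":0.095,"turn":0.49},{"tx":0.1015,"ty":-0.335,"tz":0.095,"turn":0.49},{"tx":0.1015,"ty":-0.335,"tz":0.095,"turn":0.49},{"tx":0.1015,"ty":-0.335,"tz":0.095,"turn":0.49},{"tx":0.1015,"ty":-0.335,"tz":0.095,"turn":0.49}]}}

```text
clock: 3.45
eef_pos: [0.5003, -0.3188, 0.169]
eef_rot: [[-0.95, 0.312, -0.002], [0.312, 0.95, 0.0], [0.002, -0.0, -1.0]]
wrist_force: [0.1, 1.0, 0.0]
width: 1.004
```

```bash
python3 - <<'E'
from h import *
snap('wrist','w2')
need([.50,-.317,.17],162)
crop('w2','w2c',(200,20,360,180),5)
E
```

```text
t 3.50 pos [ 0.5015 -0.3167  0.1699] yaw 162.02 q7 80.4 F [-0.   0.8 -0.5] w 1.000 | tx 0.0014 ty -0.0007 tz -0.0001 turn 0.000
```

View pics/w2.png

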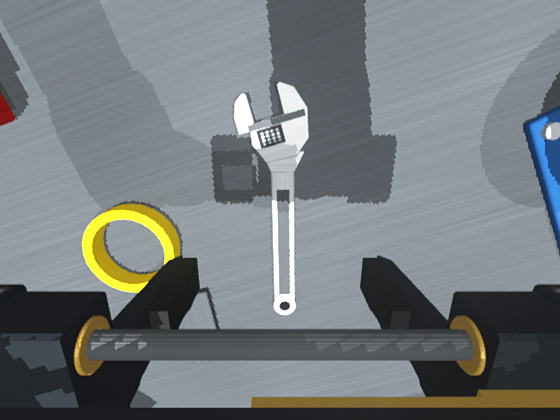

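```bash
python3 - <<'E'
from h import *
crop('w2','w2c',(215,70,325,190),5)
crop('w2','w2d',(250,150,320,330),4)
E
```

```text
(no output)
```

View pics/w2c.png

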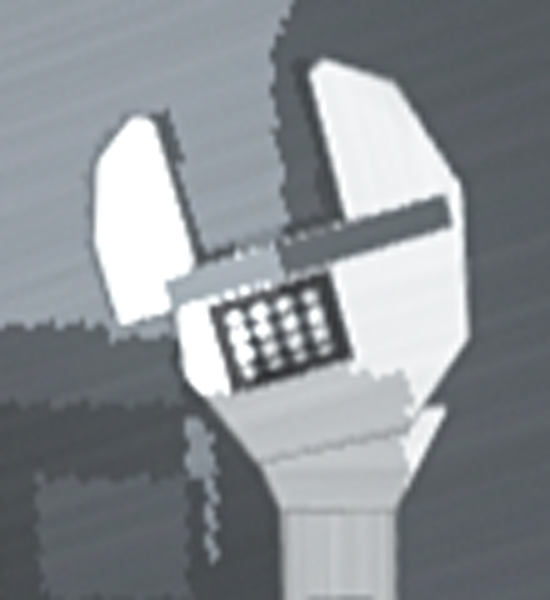

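View pics/w2d.png

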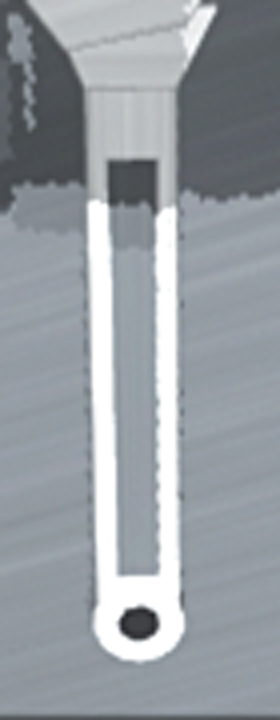

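```bash
python3 - <<'E'
from h import *
from scipy.optimize import least_squares
np.set_printoptions(precision=4,suppress=True)
c=lambda u,v:(u/5+215,v/5+70); d=lambda u,v:(u/4+250,v/4+150)
h=np.array([-.966,.259]); tail=np.array([-.204,.0413]); 
A=onz('w2',d(131,90),.01);B=onz('w2',d(139,560),.01);E_=onz('w2',d(139,661),.010);Ho=onz('w2',d(139,623),.01)
W=onz('w2',c(281,333),.0155)
fj0=onz('w2',c(313,66),.014);fj1=onz('w2',c(343,215),.014)
mj0=onz('w2',c(157,118),.014);mj1=onz('w2',c(195,262),.014)
dd=(B-A)[:2];print('handle az',np.degrees(np.arctan2(dd[1],dd[0])))
for a,b in ((fj0,fj1),(mj0,mj1)): e=(a-b)[:2];print('jaw az',np.degrees(np.arctan2(e[1],e[0])))
# fit pose
wt=np.array
def res(p):
    x=np.array([np.cos(p[2]),np.sin(p[2])]);y=np.array([-x[1],x[0]])
    loc=lambda P:np.array([(P[:2]-p[:2])@x,(P[:2]-p[:2])@y])
    hn=np.array([.259,.966])
    return np.r_[(loc(A)-[-.0785,.0076])@hn,(loc(B)-[-.0785,.0076])@hn,loc(W)-[-.031,.006],(loc(E_)-(tail+.032*h))@h,loc(fj0)[1]+.012,loc(fj1)[1]+.012]*1000
s=least_squares(res,[.42,-.30,np.pi]);p=s.x
print(p[:2],np.degrees(p[2]),res(p))
x=np.array([np.cos(p[2]),np.sin(p[2])]);y=np.array([-x[1],x[0]])
for nme,P in (('fj0',fj0),('mj0',mj0),('mj1',mj1)): print(nme,(P[:2]-p[:2])@x,(P[:2]-p[:2])@y)
G=p[:2]-.0785*x+.0076*y;print('grip',G)
E
```

```text
handle az -17.085055233324212
jaw az 173.93947868638872
jaw az 175.69304908356736
[ 0.4103 -0.3005] 177.79613868796187 [ 0.169  -0.1358 -0.5225  0.0928 -0.532  -0.88    0.8929]
fj0 0.012083652322710012 -0.01287997154406851
mj0 0.01152776790302138 0.017099846774137582
mj1 -0.014615759937895828 0.018059898077121952
grip [ 0.4884 -0.3111]
```

```bash
python3 - <<'E'
from h import *
print(onz('w2',(132,247),.024))
need([.4884,-.3111,.006],162.9)
E
```

```text
[ 0.50176971 -0.48139105  0.024     ]
t 3.50 pos [ 0.5015 -0.3167  0.1699] yaw 162.02 q7 80.4 F [-0.   0.8 -0.5] w 1.000 | tx 0.0141 ty 0.0012 tz 0.1639 turn -0.015
```

Emit:
{"method": "step_arm", "body": {"targets": [{"tx":0.014,"ty":0.001,"tz":0.04,"turn":-0.015},{"tx":0.014,"ty":0.001,"tz":0.08,"turn":-0.015},{"tx":0.014,"ty":0.001,"tz":0.12,"turn":-0.015},{"tx":0.014,"ty":0.001,"tz":0.145,"turn":-0.015},{"tx":0.014,"ty":0.001,"tz":0.158,"turn":-0.015},{"tx":0.014,"ty":0.001,"tz":0.164,"turn":-0.015},{"tx":0.014,"ty":0.001,"tz":0.164,"turn":-0.015},{"tx":0.014,"ty":0.001,"tz":0.164,"turn":-0.015}], "gripper": 0.2}}

```text
clock: 4.17
eef_pos: [0.4902, -0.3115, 0.0077]
eef_rot: [[-0.957, 0.29, 0.002], [0.29, 0.957, -0.001], [-0.002, -0.0, -1.0]]
wrist_force: [0.4, -0.9, 0.6]
width: 0.601
```

```bash
python3 - <<'E'
from h import *
snap('wrist','w3')
need([.4884,-.3111,.006],162.9)
E
```

```text
t 4.22 pos [ 0.4903 -0.3118  0.008 ] yaw 163.11 q7 73.4 F [ 0.7  0.5 -0.1] w 0.603 | tx 0.0020 ty 0.0001 tz 0.0020 turn 0.004
```

View pics/w3.png

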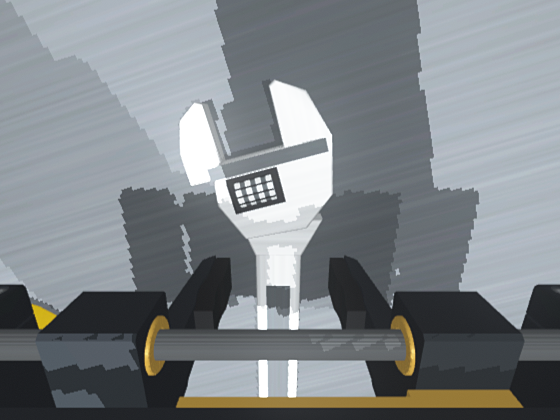

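Emit:
{"method": "step_arm", "body": {"targets": [{"tx":0.002,"ty":0.0,"tz":0.002,"turn":0.0},{"tx":0.002,"ty":0.0,"tz":0.002,"turn":0.0},{"tx":0.002,"ty":0.0,"tz":0.002,"turn":0.0},{"tx":0.002,"ty":0.0,"tz":0.002,"turn":0.0},{"tx":0.002,"ty":0.0,"tz":0.002,"turn":0.0},{"tx":0.002,"ty":0.0,"tz":0.002,"turn":0.0}], "gripper": -1, "force": 8}}

```text
clock: 4.72
eef_pos: [0.4869, -0.3112, 0.0045]
eef_rot: [[-0.957, 0.291, 0.0], [0.291, 0.957, -0.0], [-0.0, -0.0, -1.0]]
wrist_force: [-1.0, -0.6, 2.9]
width: 0.269
```

Emit:
{"method": "step_arm", "body": {"targets": [{"tx":0.0,"ty":0.0,"tz":-0.004,"turn":0.0},{"tx":0.0003,"ty":0.0,"tz":-0.008,"turn":0.0},{"tx":0.0008,"ty":0.0,"tz":-0.012,"turn":0.0},{"tx":0.0014,"ty":0.0,"tz":-0.016,"turn":0.0},{"tx":0.0022,"ty":0.0,"tz":-0.02,"turn":0.0},{"tx":0.0031,"ty":0.0,"tz":-0.0236,"turn":0.0},{"tx":0.0042,"ty":0.0,"tz":-0.0275,"turn":0.0},{"tx":0.0055,"ty":0.0,"tz":-0.0311,"turn":0.0},{"tx":0.007,"ty":0.0,"tz":-0.035,"turn":0.0},{"tx":0.0085,"ty":0.0,"tz":-0.0385,"turn":0.0},{"tx":0.0085,"ty":0.0,"tz":-0.0385,"turn":0.0},{"tx":0.0085,"ty":0.0,"tz":-0.0385,"turn":0.0}]}}

```text
clock: 5.72
eef_pos: [0.4787, -0.3086, 0.0428]
eef_rot: [[-0.957, 0.291, 0.0], [0.291, 0.957, -0.0], [-0.0, -0.0, -1.0]]
wrist_force: [-0.2, -0.3, -4.7]
width: 0.266
```

```bash
python3 - <<'E'
from h import *
snap('wrist','w4')
snap('side','d4')
crop('d4','d4c',(310,120,430,220),6)
need([.4884,-.3111,.006],162.9)
E
```

```text
t 5.82 pos [ 0.4786 -0.3085  0.0425] yaw 163.11 q7 75.0 F [-0.4 -0.9 -4.9] w 0.270 | tx -0.0102 ty 0.0004 tz 0.0365 turn 0.004
```

View pics/w4.png

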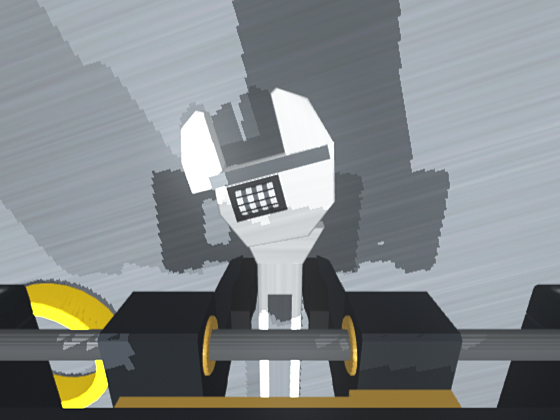

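View pics/d4c.png

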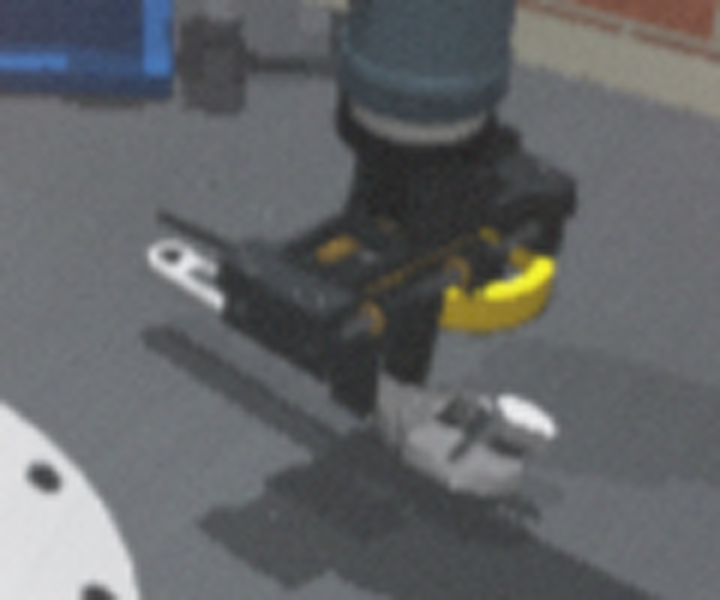

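Emit:
{"method": "step_arm", "body": {"targets": [{"tx":0,"ty":0,"tz":0,"turn":0},{"tx":0,"ty":0,"tz":0,"turn":0},{"tx":0,"ty":0,"tz":0,"turn":0},{"tx":0,"ty":0,"tz":0,"turn":0}], "force": 4}}

```text
clock: 6.15
eef_pos: [0.4786, -0.3085, 0.0425]
eef_rot: [[-0.957, 0.29, -0.0], [0.29, 0.957, 0.0], [0.0, -0.0, -1.0]]
wrist_force: [-0.1, -0.0, -4.1]
width: 0.271
```

```bash
python3 - <<'E'
from h import *
snap('wrist','w5')
snap('side','d5')
crop('d5','d5c',(310,120,430,220),6)
need([.4884,-.3111,.006],162.9)
E
```

```text
t 6.25 pos [ 0.4786 -0.3085  0.0425] yaw 163.12 q7 75.0 F [ 0.9  0.6 -4.4] w 0.273 | tx -0.0102 ty 0.0003 tz 0.0365 turn 0.004
```

View pics/w5.png

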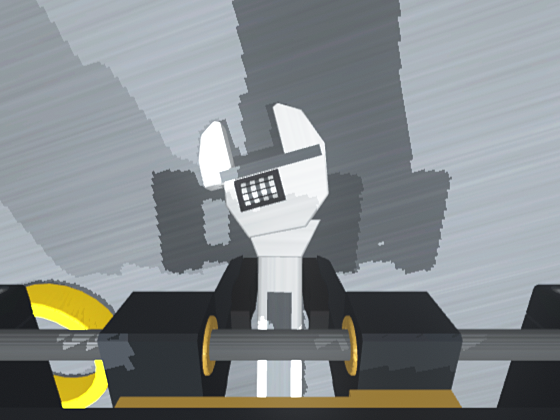

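View pics/d5c.png

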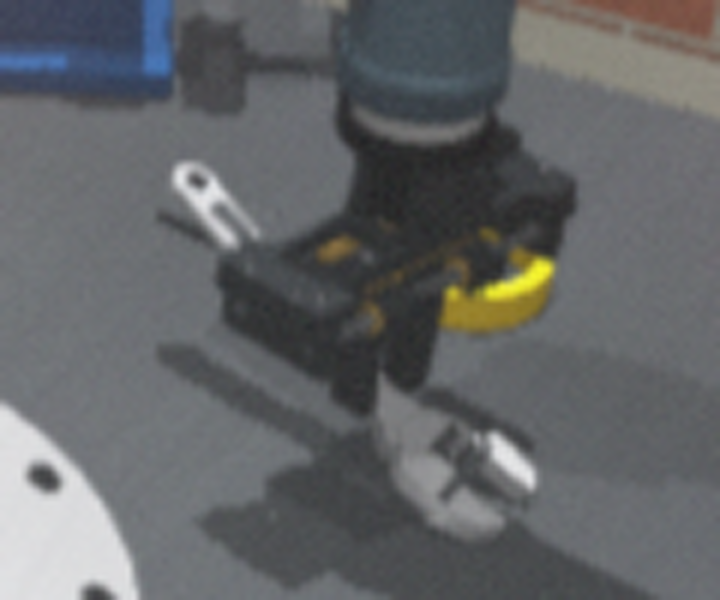

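Emit:
{"method": "step_arm", "body": {"targets": [{"tx":0,"ty":0,"tz":0,"turn":0},{"tx":0,"ty":0,"tz":0,"turn":0},{"tx":0,"ty":0,"tz":0,"turn":0},{"tx":0,"ty":0,"tz":-0.03,"turn":0},{"tx":0,"ty":0,"tz":-0.07,"turn":0},{"tx":0,"ty":0,"tz":-0.11,"turn":0},{"tx":0,"ty":0,"tz":-0.15,"turn":0},{"tx":0,"ty":0,"tz":-0.19,"turn":0},{"tx":0,"ty":0,"tz":-0.21,"turn":0},{"tx":0,"ty":0,"tz":-0.21,"turn":0}], "force": 40}}

```text
clock: 7.08
eef_pos: [0.4815, -0.3095, 0.2578]
eef_rot: [[-0.957, 0.29, 0.008], [0.29, 0.957, -0.005], [-0.009, -0.003, -1.0]]
wrist_force: [0.6, -0.1, -4.4]
width: 0.254
```

```bash
python3 - <<'E'
from h import *
snap('wrist','w6')
crop('w6','w6c',(180,80,350,260),4)
need([.4884,-.3111,.006],162.9)
E
```

```text
t 7.13 pos [ 0.4798 -0.3091  0.2546] yaw 163.10 q7 85.1 F [-0.4 -0.3 -5.5] w 0.251 | tx -0.0077 ty 0.0010 tz 0.2486 turn 0.003
```

View pics/w6c.png

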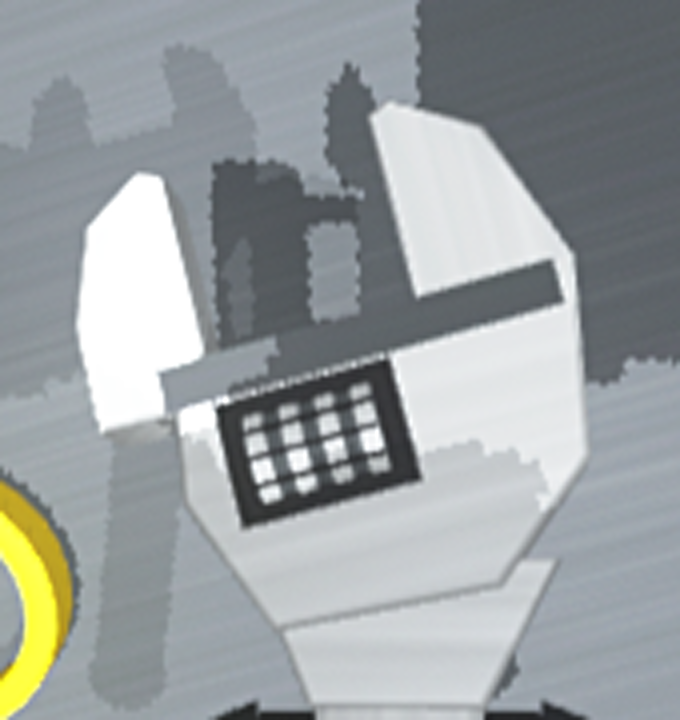

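```bash
cat > pose.py <<'E'
from h import *
from scipy.spatial.transform import Rotation as Ro
c=lambda u,v:(u/5+215,v/5+70)
m=np.array([.4103,-.3005]);a=np.radians(177.85)
x=np.array([np.cos(a),np.sin(a)]);y=np.array([-x[1],x[0]])
def model(pts):
    out=[]
    for p in pts:
        P=onz('w2',c(*p),.014)[:2]-m; out.append([P@x,P@y,.007])
    return np.array(out)
names=['mjin','w1','w2','w3','w4','ftipL','ftip','fj1','slR1','slR2','corR','corR2','mL1','mL2','mt1','mt2']
M=model([(195,262),(212,310),(327,275),(352,357),(235,390),(311,72),(322,60),(343,218),(443,197),(450,222),(460,185),(467,340),(97,155),(93,235),(135,117),(157,118)])
def fit(src,pix,idx=None):
    K,R,t=load(src); MM=M if idx is None else M[idx]
    ok,rv,tv=cv2.solvePnP(MM,np.array(pix,float),K,None)
    rv,tv=cv2.solvePnPRefineLM(MM,np.array(pix,float),K,None,rv,tv)
    Rc=cv2.Rodrigues(rv)[0]; q,_=cv2.projectPoints(MM,rv,tv,K,None)
    return R.T@Rc, R.T@(tv.ravel()-t), q[:,0]-np.array(pix)
E
python3 - <<'E'
from pose import *
np.set_printoptions(precision=4,suppress=True)
print(M[:,:2]*1000)
pix=np.array([(205,352),(217,407),(390,358),(420,480),(243,527),(371,116),(385,103),(415,297),(553,260),(563,303),(573,252),(587,455),(86,232),(77,322),(137,176),(160,178)])/4+[180,80]
Rw,p,e=fit('w6',pix);print(Rw,p);print(e)
o=r.get_obs();Rt=o['eef_rot']
A=Rt.T@Rw; print('in tool',A,Rt.T@(p-o['eef_pos']))
h=Rw@[-.966,.259,0];print('handle',h,'elev',np.degrees(np.arcsin(h[2])),'az',np.degrees(np.arctan2(h[1],h[0])))
E
```

```text
[[-14.5766  18.0361]
 [-23.8587  17.5829]
 [-23.7627  -5.2676]
 [-39.7091  -5.6919]
 [-39.4495  17.8012]
 [ 11.2259 -12.2977]
 [ 12.6071 -14.7795]
 [-14.7171 -10.9854]
 [-16.3015 -29.9169]
 [-20.963  -30.0533]
 [-15.1304 -33.4903]
 [-42.7528 -27.7592]
 [  8.568   29.6959]
 [ -4.6173  34.9752]
 [ 12.8491  20.8785]
 [ 11.566   17.0514]]
[[-0.8691 -0.0167 -0.4944]
 [-0.0015 -0.9993  0.0364]
 [-0.4947  0.0324  0.8685]] [ 0.4136 -0.3013  0.225 ]
[[-0.5211  0.1119]
 [ 1.1399  2.0945]
 [-1.1195  2.3159]
 [-0.1366 -0.1222]
 [ 0.9285 -0.1708]
 [-0.0582  0.6866]
 [ 0.1394  0.4164]
 [-1.3465 -1.0071]
 [-0.7216  0.908 ]
 [-0.5186 -1.8988]
 [ 0.2007 -1.0032]
 [ 0.9822  0.017 ]
 [ 0.1354 -2.2415]
 [-1.798  -0.4651]
 [ 0.7378  0.3674]
 [ 1.9868 -0.052 ]]
in tool [[ 0.8333 -0.2747  0.4798]
 [-0.2533 -0.9611 -0.1104]
 [ 0.4914 -0.0295 -0.8704]] [ 0.0658 -0.0118  0.0293]
handle [ 0.8352 -0.2573  0.4863] elev 29.09561067994107 az -17.124534656480318
```

```bash
cat >> pose.py <<'E'
nut=np.array([.537,.0325,.155])
def target(nx=0.0005,ny=0.0025,ang=196.6):
    b=np.radians(ang); xw=np.cos(b)*up+np.sin(b)*lf; yw=np.cross(n,xw)
    Rw=np.c_[xw,yw,n]; mouth=nut-nx*xw-ny*yw+.0005*n
    return Rw,mouth
E
python3 - <<'E'
from pose import *
np.set_printoptions(precision=4,suppress=True)
Rw,mo=target(); G=mo+Rw@[-.0785,.0076,-.002]; h=Rw@[-.966,.259,0]
print(Rw,mo,G,h,np.degrees(np.arctan2(h[1],h[0])))
yaw=np.degrees(np.arctan2(-h[1],-h[0])); print(yaw)
need(G+[0,0,.045],yaw)
E
```

```text
[[-0.8012  0.4308 -0.4154]
 [-0.4406 -0.8943 -0.0777]
 [-0.405   0.1207  0.9063]] [0.5361 0.0349 0.1554] [0.6031 0.0629 0.1863] [0.8855 0.194  0.4225] 12.355471415339258
-167.64452858466075
t 7.13 pos [ 0.4798 -0.3091  0.2546] yaw 163.10 q7 85.1 F [-0.4 -0.3 -5.5] w 0.251 | tx -0.0097 ty 0.3917 tz 0.0227 turn -0.511
```

Emit:
{"method": "step_arm", "body": {"targets": [{"tx":0.0,"ty":0.02,"tz":0.0,"turn":-0.03},{"tx":0.0,"ty":0.055,"tz":0.0,"turn":-0.08},{"tx":0.0,"ty":0.095,"tz":0.0,"turn":-0.14},{"tx":0.0,"ty":0.135,"tz":0.0,"turn":-0.2},{"tx":0.0,"ty":0.175,"tz":0.0,"turn":-0.26},{"tx":0.0,"ty":0.215,"tz":0.0,"turn":-0.32},{"tx":0.0,"ty":0.255,"tz":0.0,"turn":-0.38},{"tx":-0.003,"ty":0.295,"tz":0.005,"turn":-0.43},{"tx":-0.006,"ty":0.335,"tz":0.011,"turn":-0.47},{"tx":-0.009,"ty":0.365,"tz":0.017,"turn":-0.5},{"tx":-0.0097,"ty":0.385,"tz":0.022,"turn":-0.511},{"tx":-0.0097,"ty":0.3917,"tz":0.0227,"turn":-0.511},{"tx":-0.0097,"ty":0.3917,"tz":0.0227,"turn":-0.511},{"tx":-0.0097,"ty":0.3917,"tz":0.0227,"turn":-0.511}]}}

```text
clock: 8.3
eef_pos: [0.6007, 0.0626, 0.2281]
eef_rot: [[-0.977, -0.215, -0.003], [-0.215, 0.977, -0.001], [0.003, -0.001, -1.0]]
wrist_force: [0.1, -1.5, -3.7]
width: 0.25
```

```bash
python3 - <<'E'
from pose import *
snap('wrist','w7')
crop('w7','w7c',(180,80,350,260),4)
need([.6031,.0629,.2313],-167.64)
E
```

```text
t 8.35 pos [0.601  0.0616 0.2287] yaw -167.70 q7 70.0 F [ 0.1 -0.4 -3.7] w 0.255 | tx -0.0023 ty 0.0009 tz -0.0026 turn -0.001
```

View pics/w7.png

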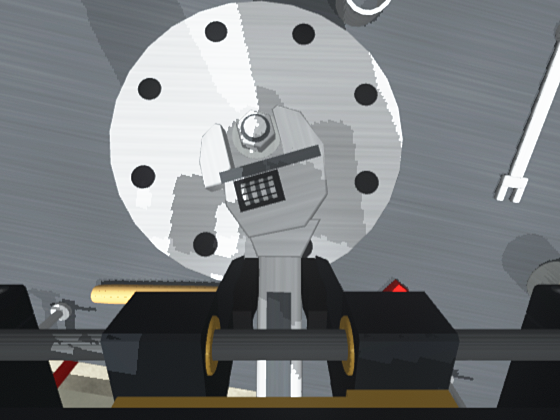

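View pics/w7c.png

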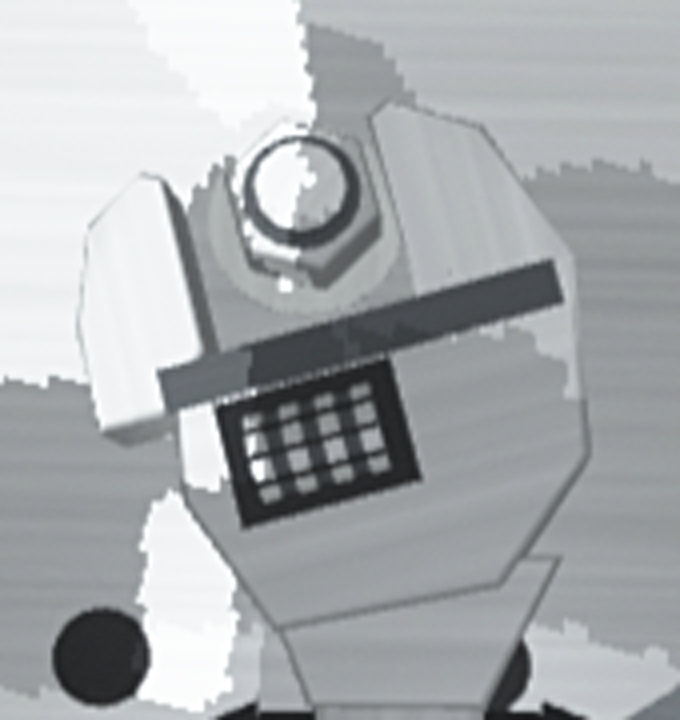

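```bash
cat >> pose.py <<'E'
from scipy.optimize import least_squares
pix6=np.array([(205,352),(217,407),(390,358),(420,480),(243,527),(371,116),(385,103),(415,297),(553,260),(563,303),(573,252),(587,455),(86,232),(77,322),(137,176),(160,178)])/4+[180,80]
def cfit(src,pix,Rt,yawfree=False):
    # wrench level in tool: handle along -tool x. x_w = rotate
    g=np.array([-.0785,.0076,-.002])
    def pose(p):
        th,tx,ty,tz,roll,yw=p
        b=np.radians(15)+yw
        # level: wrench handle (-.966,.259) -> tool -x ; wrench z -> tool -z
        R0=np.array([[np.cos(np.radians(15)),-np.sin(np.radians(15)),0],[-np.sin(np.radians(15)),-np.cos(np.radians(15)),0],[0,0,-1.]])
        Rr=Ro.from_euler('zyx',[yw,-th,roll]).as_matrix()   # positive th: head down (tool +z)
        return Rr@R0, np.array([tx,ty,tz])
    def f(p,full=False):
        A,q=pose(p); gp=A@g  # mouth = q (grip pt) - A g
        mo=q-gp
        P=(M@A.T+mo)@Rt.T+tcp
        return np.r_[(proj(src,P)-pix).ravel(), p[4]*wr*1, p[5]*wr, (p[2])*1e3*.3]
    return pose,f
E
python3 - <<'E'
from pose import *
import pose as PP
np.set_printoptions(precision=4,suppress=True)
Rt=np.array([[-0.957,0.29,0.],[.29,.957,0],[0,0,-1.]]);
# use actual pose consistent with camera: cam position fixed in tool frame
K,R,t=load('w6'); camT=np.array([[-0.0007,-.946,-.3242],[1,-.0005,-.0007],[.0005,-.3242,.946]])
Rt=R.T@camT.T; tcp=-R.T@t-Rt@np.array([.0843,-.0003,-.1456])
PP.tcp=tcp
for wr in (1000,100,10,0.):
    PP.wr=wr
    pose,f=cfit('w6',pix6,Rt)
    s=least_squares(f,[.44,0,0,0,0,0]);p=s.x
    A,q=pose(p); mo=q-A@np.array([-.0785,.0076,-.002])
    print(wr,'tilt',np.degrees(p[0]),'grip',p[1:4]*1000,'roll,yaw',np.degrees(p[4:]),'mouth tool',mo*1000,'cost',s.cost)
E
```

```text
1000 tilt 29.152060040174824 grip [-2.1389  0.144  -2.3666] roll,yaw [ 0.0008 -0.0472] mouth tool [ 66.7643 -12.8968  33.7762] cost 41.455189175812265
100 tilt 28.744017400055867 grip [-2.1602  0.9861 -1.9998] roll,yaw [-0.8242 -1.1121] mouth tool [ 66.7743 -12.9851  33.7331] cost 33.618252989134206
10 tilt 28.630196198168544 grip [-1.5953  0.4868 -4.4754] roll,yaw [-6.8818 -3.0981] mouth tool [ 66.9283 -12.342   32.4564] cost 19.605036039754793
0.0 tilt 28.59932312639629 grip [-1.5649  0.4449 -4.6397] roll,yaw [-7.2813 -3.22  ] mouth tool [ 66.9453 -12.2955  32.3473] cost 18.689782664830485
```

```bash
cat >> pose.py <<'E'
moT=np.array([.0668,-.0127,.0335])
E
python3 - <<'E'
from pose import *
Rw,mo=target(.002,.0027); 
Rt=r.get_obs()['eef_rot']; print(mo)
need(mo+.022*n-Rt@moT); need(mo-Rt@moT)
E
```

```text
[0.53723149 0.03575701 0.15593717]
t 8.35 pos [0.601  0.0616 0.2287] yaw -167.70 q7 70.0 F [ 0.1 -0.4 -3.7] w 0.255 | tx 0.0102 ty 0.0014 tz 0.0195
t 8.35 pos [0.601  0.0616 0.2287] yaw -167.70 q7 70.0 F [ 0.1 -0.4 -3.7] w 0.255 | tx 0.0009 ty 0.0011 tz 0.0394
```

Emit:
{"method": "step_arm", "body": {"targets": [{"tx":0.005,"ty":0.001,"tz":0.008,"turn":0},{"tx":0.0102,"ty":0.0014,"tz":0.016,"turn":0},{"tx":0.0102,"ty":0.0014,"tz":0.0195,"turn":0},{"tx":0.0102,"ty":0.0014,"tz":0.0195,"turn":0},{"tx":0.0102,"ty":0.0014,"tz":0.0195,"turn":0}]}}

```text
clock: 8.77
eef_pos: [0.5913, 0.062, 0.2101]
eef_rot: [[-0.977, -0.214, -0.0], [-0.214, 0.977, -0.0], [0.0, -0.0, -1.0]]
wrist_force: [0.7, 0.6, -4.5]
width: 0.257
```

```bash
python3 - <<'E'
from pose import *
snap('wrist','w8')
crop('w8','w8c',(180,80,350,260),4)
snap('side','d8')
crop('d8','d8c',(225,110,365,240),5)
Rw,mo=target(.002,.0027); Rt=r.get_obs()['eef_rot']
need(mo-Rt@moT)
E
```

```text
t 8.87 pos [0.5918 0.0626 0.2107] yaw -167.63 q7 69.0 F [-0.4  0.1 -4.3] w 0.256 | tx -0.0077 ty -0.0018 tz 0.0212
```

View pics/w8c.png

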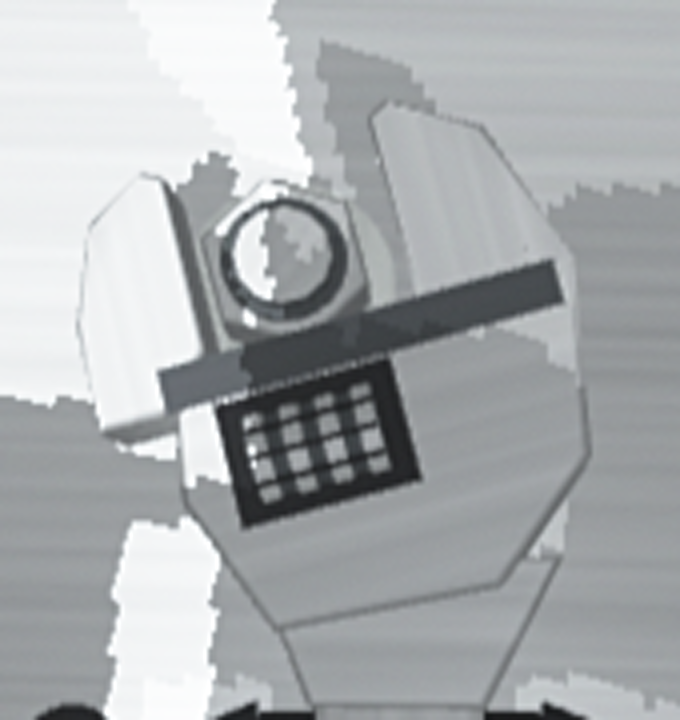

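View pics/d8c.png

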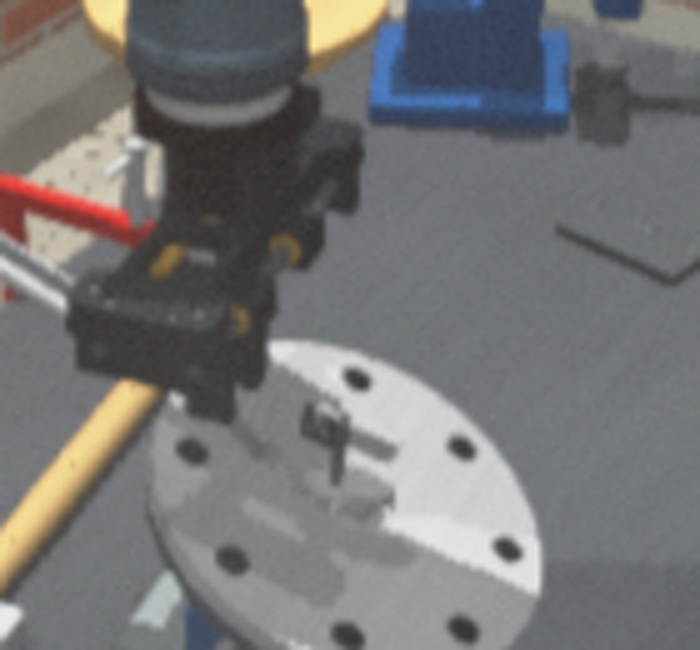

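```bash
python3 - <<'E'
from pose import *
np.set_printoptions(precision=4,suppress=True)
P=onplane('w8',(251.5,144.5),nut+.0065*n,n); print(P, nut+.0065*n, proj('w8',nut+.0065*n))
print(proj('w1',nut+.0065*n),np.array([(388,294),(466,314),(486,386),(430,449),(357,432),(331,355)]).mean(0)/5+[200,130])
E
```

```text
[0.5335 0.0318 0.1605] [0.5343 0.032  0.1609] [[251.5344 145.8899]]
[[281.858  204.3488]] [281.9333 204.3333]
```

Emit:
{"method": "step_arm", "body": {"targets": [{"tx":-0.0015,"ty":-0.0005,"tz":0.004,"turn":0},{"tx":-0.003,"ty":-0.0008,"tz":0.008,"turn":0},{"tx":-0.0045,"ty":-0.0012,"tz":0.012,"turn":0},{"tx":-0.006,"ty":-0.0015,"tz":0.016,"turn":0},{"tx":-0.007,"ty":-0.0018,"tz":0.0185,"turn":0},{"tx":-0.007,"ty":-0.0018,"tz":0.0185,"turn":0},{"tx":-0.007,"ty":-0.0018,"tz":0.0185,"turn":0}]}}

```text
clock: 9.45
eef_pos: [0.5986, 0.0625, 0.1916]
eef_rot: [[-0.977, -0.215, -0.001], [-0.215, 0.977, 0.0], [0.001, 0.0, -1.0]]
wrist_force: [0.3, -0.3, -4.3]
width: 0.257
```

```bash
python3 - <<'E'
from pose import *
snap('wrist','w9')
crop('w9','w9c',(180,80,350,260),4)
Rw,mo=target(.002,.0027); Rt=r.get_obs()['eef_rot']
need(mo-Rt@moT)
E
```

```text
t 9.50 pos [0.5987 0.0625 0.1919] yaw -167.61 q7 68.4 F [-0.9  0.1 -4.2] w 0.252 | tx -0.0011 ty -0.0002 tz 0.0025
```

View pics/w9c.png

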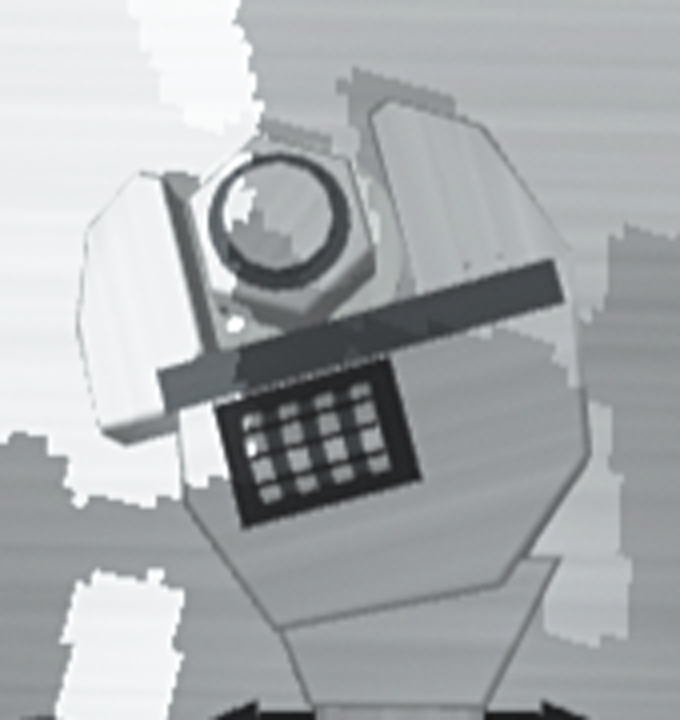

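Emit:
{"method": "step_arm", "body": {"targets": [{"tx":-0.0005,"ty":-0.0012,"tz":0.001,"turn":0},{"tx":-0.001,"ty":-0.0012,"tz":0.002,"turn":0},{"tx":-0.001,"ty":-0.0012,"tz":0.0025,"turn":0},{"tx":-0.001,"ty":-0.0012,"tz":0.0025,"turn":0}]}}

```text
clock: 9.83
eef_pos: [0.6002, 0.0614, 0.1897]
eef_rot: [[-0.977, -0.214, 0.001], [-0.214, 0.977, -0.0], [-0.001, -0.0, -1.0]]
wrist_force: [-0.4, 0.2, -2.5]
width: 0.259
```

Emit:
{"method": "step_arm", "body": {"targets": [{"tx":0,"ty":0,"tz":0,"turn":0},{"tx":0,"ty":0,"tz":0,"turn":0},{"tx":0,"ty":0,"tz":0,"turn":0}], "force": 4}}

```text
clock: 10.08
eef_pos: [0.6002, 0.0615, 0.1896]
eef_rot: [[-0.977, -0.215, 0.001], [-0.215, 0.977, 0.0], [-0.001, -0.0, -1.0]]
wrist_force: [1.6, 0.3, -2.2]
width: 0.272
```

Emit:
{"method": "step_arm", "body": {"targets": [{"tx":0,"ty":0,"tz":0,"turn":0},{"tx":0,"ty":0,"tz":0,"turn":0},{"tx":0,"ty":0,"tz":0,"turn":0},{"tx":0,"ty":0,"tz":0,"turn":0}], "gripper": -0.1}}

```text
clock: 10.42
eef_pos: [0.6001, 0.0616, 0.1896]
eef_rot: [[-0.977, -0.215, 0.0], [-0.215, 0.977, 0.0], [-0.0, -0.0, -1.0]]
wrist_force: [0.0, 0.0, 0.1]
width: 0.45
```

```bash
python3 - <<'E'
from pose import *
snap('wrist','w10')
crop('w10','w10c',(180,80,350,260),4)
snap('side','d10')
crop('d10','d10c',(225,110,365,240),5)
need([0,0,0])
E
```

```text
t 10.52 pos [0.6    0.0615 0.1895] yaw -167.61 q7 68.5 F [-0.1 -0.7 -0.2] w 0.450 | tx 0.5993 ty 0.0687 tz 0.1894
```

View pics/w10.png

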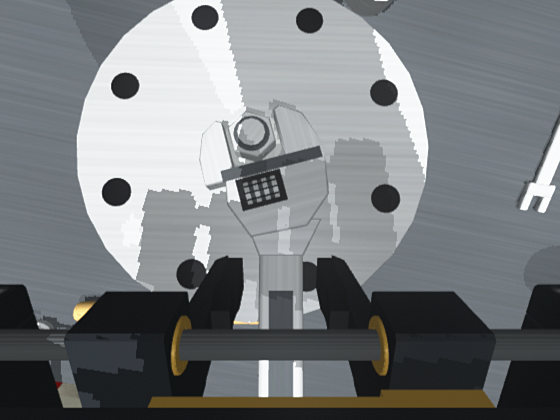

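View pics/w10c.png

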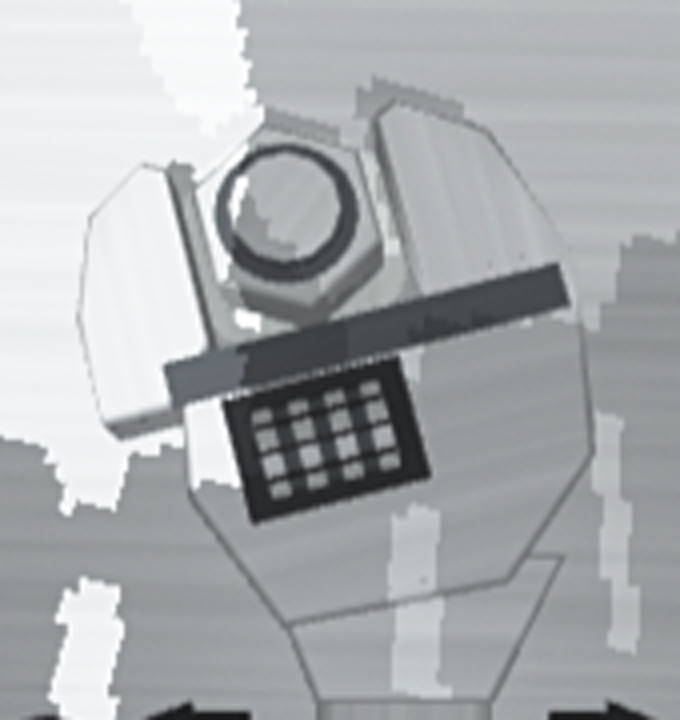

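View pics/d10c.png

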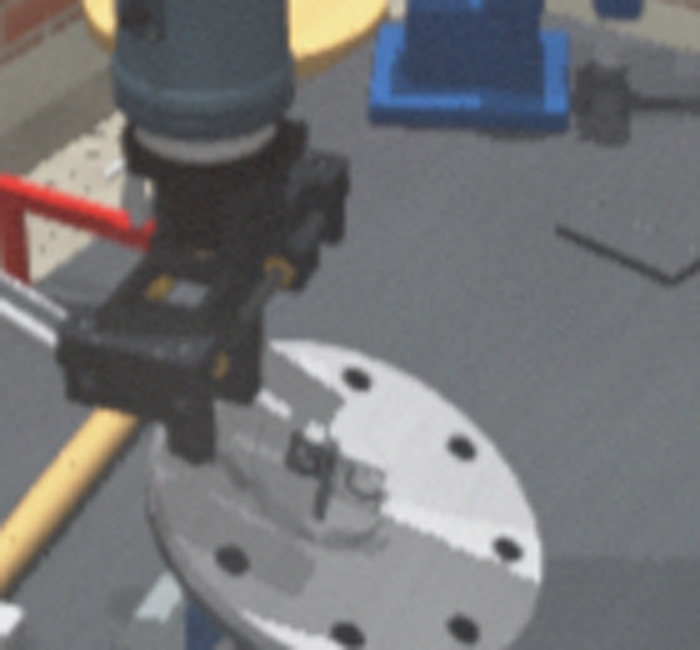

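```bash
python3 - <<'E'
from pose import *
np.set_printoptions(precision=4,suppress=True)
pix=np.array([(212,347),(225,402),(398,357),(430,477),(253,522),(375,120),(395,101),(420,297),(557,264),(568,303),(593,452),(91,217),(79,318),(143,165),(168,168)])/4+[180,80]
idx=[0,1,2,3,4,5,6,7,8,9,11,12,13,14,15]
def rep(Rw,p,e):
    q=Rw.T@(nut-p); print('nut in mouth mm',q*1000,'tilt diff',np.degrees(np.arccos(Rw[:,2]@n)),'e',np.abs(e).mean())
    b=np.degrees(np.arctan2(Rw[:,0]@lf,Rw[:,0]@up))%360;print('xw inplane',b)
Rw,p,e=fit('w10',pix,idx);rep(Rw,p,e)
# constrained flat on disc: unknown in-plane pos, angle
def f(q):
    b=q[2];xw=np.cos(b)*up+np.sin(b)*lf;yw=np.cross(n,xw);R=np.c_[xw,yw,n]
    return R,nut+.0005*n+q[0]*up+q[1]*lf
s=least_squares(lambda q:(lambda R,m:(proj('w10',M[idx]@R.T+m)-pix).ravel())(*f(q)),[0,0,np.radians(196)])
R,m_=f(s.x);rep(R,m_,s.fun)
E
```

```text
nut in mouth mm [ 1.3077  3.5526 -0.8501] tilt diff 4.316997997088094 e 0.806052205262452
xw inplane 196.53680451378966
nut in mouth mm [ 0.5797  3.2751 -0.5   ] tilt diff 0.0 e 0.853268446280903
xw inplane 197.23674631174464
```

```bash
cat >> pose.py <<'E'
def wrench(nx,ny,ang,nz=-.0005):
    b=np.radians(ang); xw=np.cos(b)*up+np.sin(b)*lf; yw=np.cross(n,xw); R=np.c_[xw,yw,n]
    return R, nut-R@[nx,ny,nz]
def wormtcp(R,m,phi,yc=.005,edge=.009,press=0.0):
    "TCP with the tip's uphill edge on the worm at phi deg past its vertical top"
    C=m+R@[-.031,yc,.0017]; Ct=m+R@[-.031,yc+.009,.0017]
    dh=R[:,0].copy(); dh[2]=0; dh/=np.linalg.norm(dh)
    ph=np.radians(phi); rr=.008-press
    P=C+edge*dh+rr*(np.sin(ph)*dh+np.cos(ph)*np.array([0,0,1]))
    P[2]+=Ct[2]-C[2]
    return P, np.degrees(np.arctan2(dh[1],dh[0]))
E
python3 - <<'E'
from pose import *
np.set_printoptions(precision=4,suppress=True)
R,m_=wrench(.0006,.0033,197.2)
for ph in (-15,0,20,40,60):
    P,y=wormtcp(R,m_,ph); print(ph,P,y)
P,y=wormtcp(R,m_,0); need(P+[0,0,.05],y)
E
```

```text
-15 [0.556  0.0416 0.1788] -150.54226905719963
0 [0.5542 0.0406 0.1791] -150.54226905719963
20 [0.5518 0.0393 0.1786] -150.54226905719963
40 [0.5497 0.0381 0.1772] -150.54226905719963
60 [0.5481 0.0372 0.1751] -150.54226905719963
t 10.52 pos [0.6    0.0615 0.1895] yaw -167.61 q7 68.5 F [-0.1 -0.7 -0.2] w 0.450 | tx 0.0493 ty -0.0106 tz -0.0396 turn -0.298
```

Emit:
{"method": "step_arm", "body": {"targets": [{"tx":0,"ty":0,"tz":-0.02,"turn":0},{"tx":0,"ty":0,"tz":-0.04,"turn":0},{"tx":0.015,"ty":-0.003,"tz":-0.04,"turn":-0.1},{"tx":0.04,"ty":-0.008,"tz":-0.04,"turn":-0.2},{"tx":0.049,"ty":-0.0106,"tz":-0.03,"turn":-0.298},{"tx":0.049,"ty":-0.0106,"tz":-0.02,"turn":-0.298},{"tx":0.049,"ty":-0.0106,"tz":-0.01,"turn":-0.298},{"tx":0.049,"ty":-0.0106,"tz":-0.01,"turn":-0.298}], "gripper": -1, "force": 30}}

```text
clock: 11.18
eef_pos: [0.5538, 0.0404, 0.1973]
eef_rot: [[-0.872, -0.489, -0.003], [-0.489, 0.872, 0.0], [0.002, 0.001, -1.0]]
wrist_force: [-0.2, -0.0, -0.8]
width: 0.002
```

```bash
python3 - <<'E'
from pose import *
R,m_=wrench(.0006,.0033,197.2)
snap('wrist','w11')
P,y=wormtcp(R,m_,0); need(P,y); print(P)
Pw=np.array([m_+R@[-.031,a,.0017+.008] for a in (-.003,.006,.015)]);print(proj('w11',Pw))
E
```

```text
t 11.23 pos [0.5543 0.0409 0.1982] yaw -150.65 q7 84.9 F [ 0.7 -0.3  0.7] w 0.004 | tx 0.0002 ty -0.0002 tz 0.0191 turn -0.002
[0.55416895 0.04060804 0.17908856]
[[293.52711328 265.13182681]
 [278.95485847 265.3598616 ]
 [264.18813078 265.59093961]]
```

View pics/w11.png

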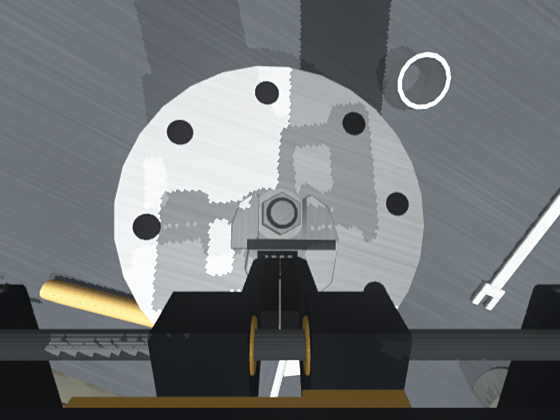

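Emit:
{"method": "step_arm", "body": {"targets": [{"tx":-0.001,"ty":0,"tz":0.008,"turn":0},{"tx":-0.002,"ty":0,"tz":0.015,"turn":0},{"tx":-0.002,"ty":0,"tz":0.0175,"turn":0},{"tx":-0.002,"ty":0,"tz":0.0195,"turn":0},{"tx":-0.002,"ty":0,"tz":0.0195,"turn":0}]}}

```text
clock: 11.65
eef_pos: [0.5562, 0.042, 0.1798]
eef_rot: [[-0.871, -0.492, -0.0], [-0.492, 0.871, 0.0], [0.0, 0.0, -1.0]]
wrist_force: [-0.0, 0.1, 0.5]
width: 0.009
```

Emit:
{"method": "step_arm", "body": {"targets": [{"tx":0,"ty":0,"tz":0.001,"turn":0},{"tx":0,"ty":0,"tz":0.001,"turn":0}]}}

```text
clock: 11.82
eef_pos: [0.5564, 0.042, 0.1795]
eef_rot: [[-0.871, -0.492, 0.001], [-0.492, 0.871, 0.0], [-0.001, -0.0, -1.0]]
wrist_force: [-1.2, 1.7, 3.9]
width: 0.004
```

Emit:
{"method": "step_arm", "body": {"targets": [{"tx":0,"ty":0,"tz":0.001,"turn":0},{"tx":0,"ty":0,"tz":0.001,"turn":0}]}}

```text
clock: 11.98
eef_pos: [0.5567, 0.0421, 0.1792]
eef_rot: [[-0.871, -0.492, 0.002], [-0.492, 0.871, 0.0], [-0.001, -0.001, -1.0]]
wrist_force: [-2.7, -0.8, 9.9]
width: 0.005
```

Emit:
{"method": "step_arm", "body": {"targets": [{"tx":0.001,"ty":0,"tz":0.0004,"turn":0},{"tx":0.002,"ty":0,"tz":0.0004,"turn":0},{"tx":0.003,"ty":0,"tz":0.0004,"turn":0},{"tx":0.004,"ty":0,"tz":0.0007,"turn":0},{"tx":0.005,"ty":0,"tz":0.0012,"turn":0}]}}

```text
clock: 12.4
eef_pos: [0.5543, 0.0409, 0.179]
eef_rot: [[-0.87, -0.492, 0.006], [-0.492, 0.87, 0.002], [-0.007, -0.001, -1.0]]
wrist_force: [1.7, 2.4, 10.6]
width: 0.005
```

Emit:
{"method": "step_arm", "body": {"targets": [{"tx":0.0006,"ty":0,"tz":0.0004,"turn":0},{"tx":0.0012,"ty":0,"tz":0.0009,"turn":0},{"tx":0.0017,"ty":0,"tz":0.0014,"turn":0},{"tx":0.0022,"ty":0,"tz":0.002,"turn":0}]}}

```text
clock: 12.73
eef_pos: [0.5538, 0.0406, 0.1785]
eef_rot: [[-0.87, -0.493, 0.01], [-0.493, 0.87, 0.003], [-0.01, -0.002, -1.0]]
wrist_force: [1.2, 3.3, 22.0]
width: 0.004
```

```bash
python3 - <<'E'
from pose import *
snap('wrist','w12')
crop('w12','w12c',(210,170,350,290),5)
R,m_=wrench(.0006,.0033,197.2)
P,y=wormtcp(R,m_,55); need(P,y)
E
```

```text
t 12.78 pos [0.5538 0.0406 0.1786] yaw -150.49 q7 83.7 F [ 0.6  2.7 18.8] w 0.001 | tx 0.0063 ty -0.0002 tz 0.0028 turn 0.001
```

View pics/w12c.png

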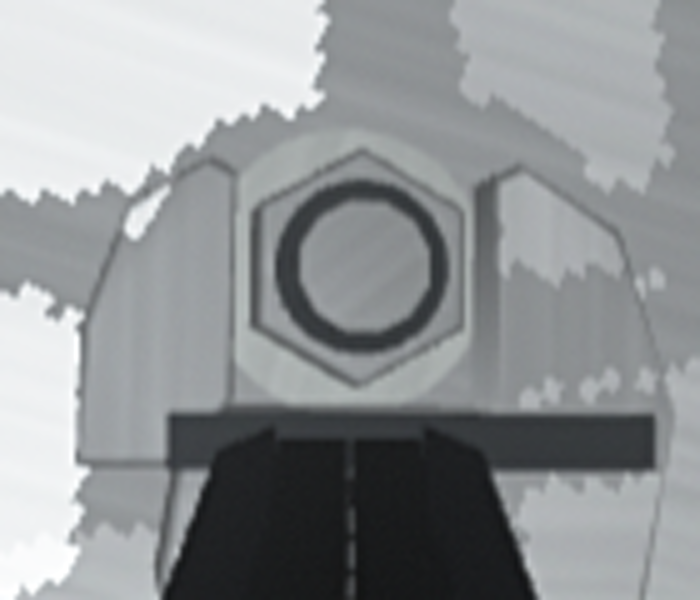

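```bash
python3 - <<'E'
from pose import *
crop('w11','w11c',(210,170,350,290),5)
E
```

```text
(no output)
```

View pics/w11c.png

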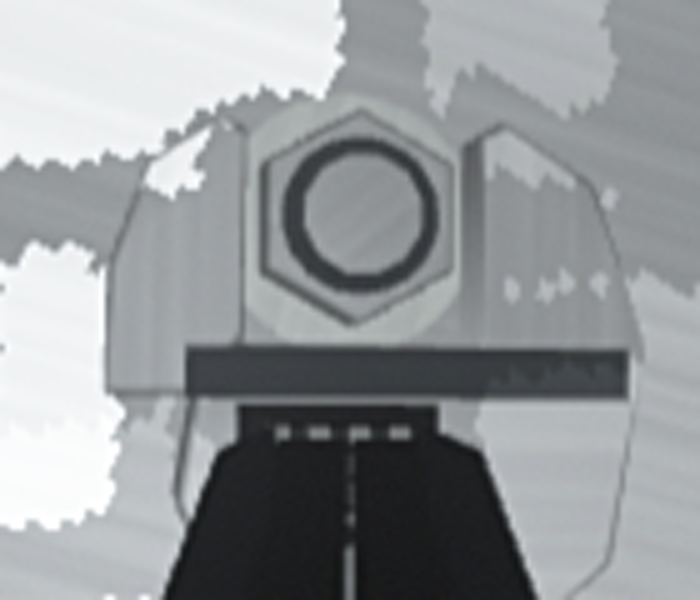

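Emit:
{"method": "step_arm", "body": {"targets": [{"tx":0.001,"ty":0,"tz":-0.001,"turn":0},{"tx":0.0025,"ty":0,"tz":-0.001,"turn":0},{"tx":0.004,"ty":0,"tz":-0.0008,"turn":0},{"tx":0.0055,"ty":0,"tz":-0.0004,"turn":0}]}}

```text
clock: 13.12
eef_pos: [0.5464, 0.0362, 0.1763]
eef_rot: [[-0.87, -0.492, 0.003], [-0.492, 0.87, 0.001], [-0.004, -0.001, -1.0]]
wrist_force: [0.9, 1.0, 1.3]
width: 0.004
```

```bash
python3 - <<'E'
from pose import *
snap('wrist','w13')
crop('w13','w13c',(210,150,350,290),5)
R,m_=wrench(.0006,.0033,197.2)
P,y=wormtcp(R,m_,-15); need(P,y); print(P)
E
```

```text
t 13.17 pos [0.5452 0.0354 0.1755] yaw -150.54 q7 83.9 F [-0.6 -0.2  1.1] w 0.003 | tx -0.0124 ty 0.0001 tz -0.0033 turn 0.000
[0.55597182 0.0416263  0.17881597]
```

View pics/w13c.png

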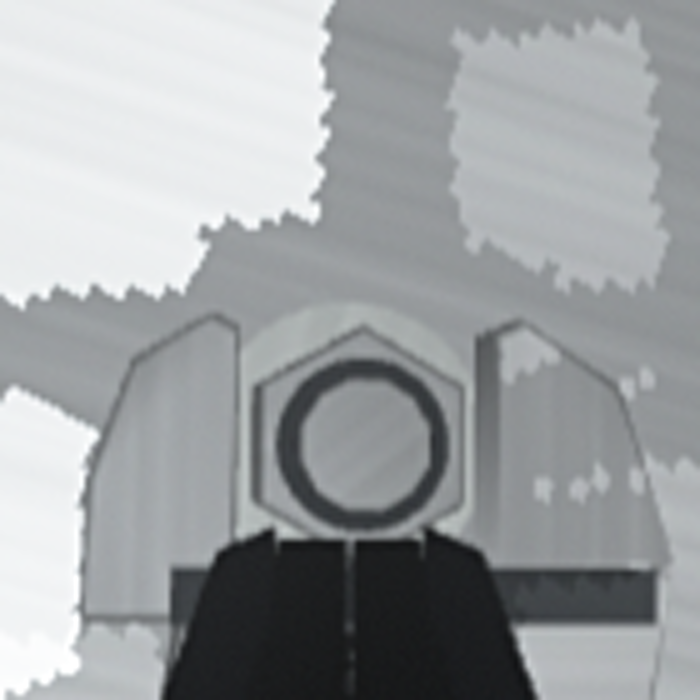

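Emit:
{"method": "step_arm", "body": {"targets": [{"tx":0.002,"ty":0,"tz":-0.006,"turn":0},{"tx":-0.005,"ty":0,"tz":-0.01,"turn":0},{"tx":-0.0113,"ty":0,"tz":-0.009,"turn":0},{"tx":-0.0113,"ty":0,"tz":-0.005,"turn":0},{"tx":-0.0113,"ty":0,"tz":-0.003,"turn":0},{"tx":-0.0113,"ty":0,"tz":-0.0018,"turn":0},{"tx":-0.0113,"ty":0,"tz":-0.0018,"turn":0}]}}

```text
clock: 13.75
eef_pos: [0.5561, 0.0416, 0.1782]
eef_rot: [[-0.871, -0.492, 0.002], [-0.492, 0.871, 0.0], [-0.002, -0.001, -1.0]]
wrist_force: [-1.6, 0.6, 12.7]
width: 0.004
```

Emit:
{"method": "step_arm", "body": {"targets": [{"tx":0.0015,"ty":0,"tz":0.0,"turn":0},{"tx":0.003,"ty":0,"tz":0.0,"turn":0},{"tx":0.0045,"ty":0,"tz":0.0,"turn":0},{"tx":0.006,"ty":0,"tz":0.0003,"turn":0}]}}

```text
clock: 14.08
eef_pos: [0.5522, 0.0397, 0.1781]
eef_rot: [[-0.87, -0.493, 0.006], [-0.493, 0.87, 0.003], [-0.006, -0.0, -1.0]]
wrist_force: [3.4, 3.4, 7.8]
width: 0.006
```

Emit:
{"method": "step_arm", "body": {"targets": [{"tx":0.0015,"ty":0,"tz":0.0004,"turn":0},{"tx":0.003,"ty":0,"tz":0.001,"turn":0},{"tx":0.0045,"ty":0,"tz":0.0018,"turn":0},{"tx":0.0055,"ty":0,"tz":0.0026,"turn":0}]}}

```text
clock: 14.42
eef_pos: [0.5463, 0.0364, 0.1751]
eef_rot: [[-0.87, -0.493, 0.003], [-0.493, 0.87, 0.001], [-0.004, -0.0, -1.0]]
wrist_force: [-0.1, 0.4, 5.0]
width: 0.003
```

```bash
python3 - <<'E'
from pose import *
snap('wrist','w14')
crop('w14','w14c',(210,150,350,290),5)
need([.5542,.0406,.1791],-150.54)
E
```

```text
t 14.47 pos [0.5454 0.0359 0.1745] yaw -150.50 q7 83.9 F [-1.5  0.6  4.2] w 0.008 | tx -0.0100 ty -0.0002 tz -0.0046 turn 0.001
```

View pics/w14c.png

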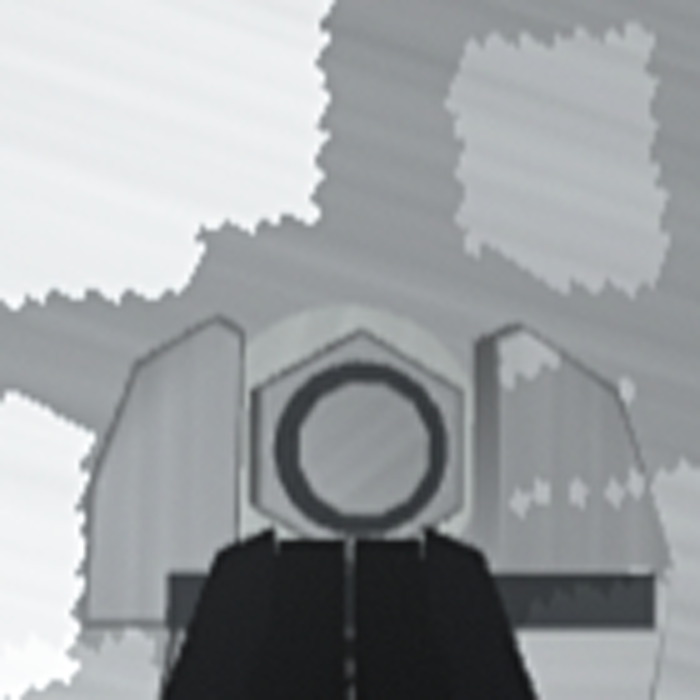

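Emit:
{"method": "step_arm", "body": {"targets": [{"tx":0.002,"ty":0,"tz":-0.007,"turn":0},{"tx":-0.005,"ty":0,"tz":-0.011,"turn":0},{"tx":-0.0115,"ty":0,"tz":-0.0095,"turn":0},{"tx":-0.0115,"ty":0,"tz":-0.006,"turn":0},{"tx":-0.0115,"ty":0,"tz":-0.004,"turn":0},{"tx":-0.0115,"ty":0,"tz":-0.0029,"turn":0},{"tx":-0.0115,"ty":0,"tz":-0.0029,"turn":0},{"tx":-0.01,"ty":0,"tz":-0.0029,"turn":0},{"tx":-0.0085,"ty":0,"tz":-0.0029,"turn":0},{"tx":-0.007,"ty":0,"tz":-0.0028,"turn":0},{"tx":-0.0055,"ty":0,"tz":-0.0026,"turn":0},{"tx":-0.004,"ty":0,"tz":-0.0022,"turn":0},{"tx":-0.0025,"ty":0,"tz":-0.0016,"turn":0},{"tx":-0.001,"ty":0,"tz":-0.0008,"turn":0},{"tx":0.0,"ty":0,"tz":0.0,"turn":0}]}}

```text
clock: 15.72
eef_pos: [0.5463, 0.0365, 0.1751]
eef_rot: [[-0.87, -0.493, 0.003], [-0.493, 0.87, 0.002], [-0.004, -0.0, -1.0]]
wrist_force: [-0.0, 1.4, 4.8]
width: 0.006
```

```bash
python3 - <<'E'
from pose import *
snap('wrist','w15')
crop('w15','w15c',(210,150,350,290),5)
need([.5542,.0406,.1791],-150.54)
E
```

```text
t 15.77 pos [0.5455 0.036  0.1745] yaw -150.50 q7 83.9 F [-1.3  0.7  6. ] w 0.009 | tx -0.0099 ty -0.0003 tz -0.0046 turn 0.001
```

View pics/w15c.png

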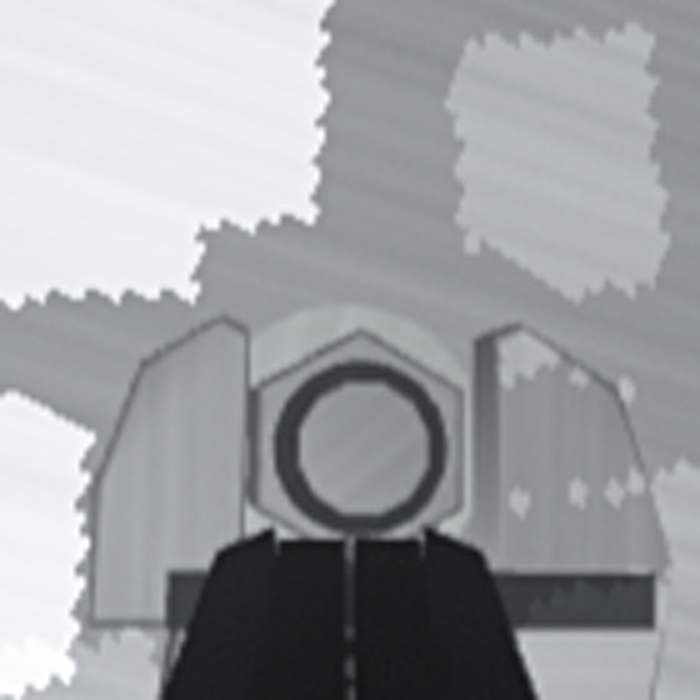

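Emit:
{"method": "step_arm", "body": {"targets": [{"tx":0.002,"ty":0,"tz":-0.007,"turn":0},{"tx":-0.005,"ty":0,"tz":-0.011,"turn":0},{"tx":-0.0115,"ty":0,"tz":-0.0095,"turn":0},{"tx":-0.0115,"ty":0,"tz":-0.006,"turn":0},{"tx":-0.0115,"ty":0,"tz":-0.004,"turn":0},{"tx":-0.0115,"ty":0,"tz":-0.0026,"turn":0},{"tx":-0.0115,"ty":0,"tz":-0.0026,"turn":0},{"tx":-0.01,"ty":0,"tz":-0.0026,"turn":0},{"tx":-0.0085,"ty":0,"tz":-0.0026,"turn":0},{"tx":-0.007,"ty":0,"tz":-0.0025,"turn":0},{"tx":-0.0055,"ty":0,"tz":-0.0022,"turn":0},{"tx":-0.004,"ty":0,"tz":-0.0016,"turn":0},{"tx":-0.0025,"ty":0,"tz":-0.0008,"turn":0},{"tx":-0.001,"ty":0,"tz":0.0,"turn":0},{"tx":0.0,"ty":0,"tz":0.0,"turn":0}]}}

```text
clock: 17.02
eef_pos: [0.5467, 0.0367, 0.1756]
eef_rot: [[-0.87, -0.493, 0.004], [-0.493, 0.87, 0.002], [-0.005, -0.001, -1.0]]
wrist_force: [-0.3, 0.6, 4.6]
width: 0.0
```

Emit:
{"method": "step_arm", "body": {"targets": [{"tx":0.002,"ty":0,"tz":-0.007,"turn":0},{"tx":-0.005,"ty":0,"tz":-0.011,"turn":0},{"tx":-0.0115,"ty":0,"tz":-0.0095,"turn":0},{"tx":-0.0115,"ty":0,"tz":-0.006,"turn":0},{"tx":-0.0115,"ty":0,"tz":-0.004,"turn":0},{"tx":-0.0115,"ty":0,"tz":-0.0026,"turn":0},{"tx":-0.0115,"ty":0,"tz":-0.0026,"turn":0},{"tx":-0.01,"ty":0,"tz":-0.0026,"turn":0},{"tx":-0.0085,"ty":0,"tz":-0.0026,"turn":0},{"tx":-0.007,"ty":0,"tz":-0.0025,"turn":0},{"tx":-0.0055,"ty":0,"tz":-0.0022,"turn":0},{"tx":-0.004,"ty":0,"tz":-0.0016,"turn":0},{"tx":-0.0025,"ty":0,"tz":-0.0008,"turn":0},{"tx":-0.001,"ty":0,"tz":0.0,"turn":0},{"tx":0.0,"ty":0,"tz":0.0,"turn":0}]}}

```text
clock: 18.27
eef_pos: [0.5469, 0.0368, 0.1756]
eef_rot: [[-0.87, -0.493, 0.005], [-0.493, 0.87, 0.002], [-0.005, -0.001, -1.0]]
wrist_force: [1.7, 0.5, 6.7]
width: 0.003
```

```bash
python3 - <<'E'
from pose import *
snap('wrist','w16')
crop('w16','w16c',(210,150,350,290),5)
need([.5542,.0406,.1791],-150.54)
E
```

```text
t 18.32 pos [0.5461 0.0362 0.175 ] yaw -150.50 q7 83.9 F [-0.8 -0.4  5.5] w 0.006 | tx -0.0093 ty -0.0002 tz -0.0041 turn 0.001
```

View pics/w16c.png

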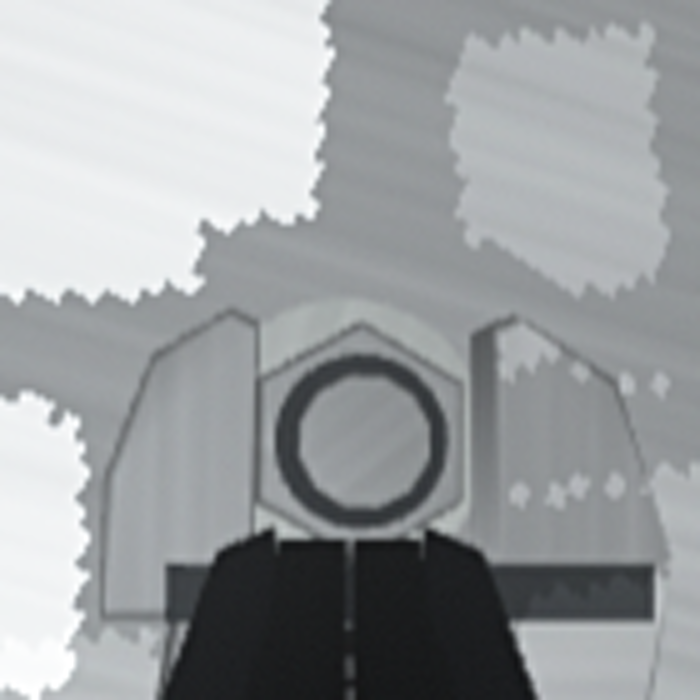

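Emit:
{"method": "step_arm", "body": {"targets": [{"tx":0.002,"ty":0,"tz":-0.007,"turn":0},{"tx":-0.005,"ty":0,"tz":-0.011,"turn":0},{"tx":-0.0115,"ty":0,"tz":-0.0095,"turn":0},{"tx":-0.0115,"ty":0,"tz":-0.006,"turn":0},{"tx":-0.0115,"ty":0,"tz":-0.004,"turn":0},{"tx":-0.0115,"ty":0,"tz":-0.0026,"turn":0},{"tx":-0.0115,"ty":0,"tz":-0.0026,"turn":0},{"tx":-0.01,"ty":0,"tz":-0.0026,"turn":0},{"tx":-0.0085,"ty":0,"tz":-0.0026,"turn":0},{"tx":-0.007,"ty":0,"tz":-0.0025,"turn":0},{"tx":-0.0055,"ty":0,"tz":-0.0022,"turn":0},{"tx":-0.004,"ty":0,"tz":-0.0016,"turn":0},{"tx":-0.0025,"ty":0,"tz":-0.0008,"turn":0},{"tx":-0.001,"ty":0,"tz":0.0,"turn":0},{"tx":0.0,"ty":0,"tz":0.0,"turn":0}]}}

```text
clock: 19.57
eef_pos: [0.5475, 0.037, 0.1761]
eef_rot: [[-0.87, -0.493, 0.006], [-0.493, 0.87, 0.002], [-0.006, -0.001, -1.0]]
wrist_force: [1.1, 1.7, 8.1]
width: 0.006
```

Emit:
{"method": "step_arm", "body": {"targets": [{"tx":0.002,"ty":0,"tz":-0.007,"turn":0},{"tx":-0.005,"ty":0,"tz":-0.011,"turn":0},{"tx":-0.0115,"ty":0,"tz":-0.0095,"turn":0},{"tx":-0.0115,"ty":0,"tz":-0.006,"turn":0},{"tx":-0.0115,"ty":0,"tz":-0.004,"turn":0},{"tx":-0.0115,"ty":0,"tz":-0.0026,"turn":0},{"tx":-0.0115,"ty":0,"tz":-0.0026,"turn":0},{"tx":-0.01,"ty":0,"tz":-0.0026,"turn":0},{"tx":-0.0085,"ty":0,"tz":-0.0026,"turn":0},{"tx":-0.007,"ty":0,"tz":-0.0025,"turn":0},{"tx":-0.0055,"ty":0,"tz":-0.0022,"turn":0},{"tx":-0.004,"ty":0,"tz":-0.0016,"turn":0},{"tx":-0.0025,"ty":0,"tz":-0.0008,"turn":0},{"tx":-0.001,"ty":0,"tz":0.0,"turn":0},{"tx":0.0,"ty":0,"tz":0.0,"turn":0}]}}

```text
clock: 20.82
eef_pos: [0.5474, 0.0369, 0.176]
eef_rot: [[-0.87, -0.493, 0.006], [-0.493, 0.87, 0.002], [-0.006, -0.001, -1.0]]
wrist_force: [1.3, 1.6, 8.2]
width: 0.003
```

```bash
python3 - <<'E'
from pose import *
snap('wrist','w17')
crop('w17','w17c',(210,150,350,290),5)
need([.5542,.0406,.1791],-150.54)
E
```

```text
t 20.87 pos [0.5465 0.0363 0.1753] yaw -150.50 q7 83.9 F [0.  1.5 5. ] w 0.002 | tx -0.0088 ty -0.0001 tz -0.0038 turn 0.001
```

View pics/w17c.png

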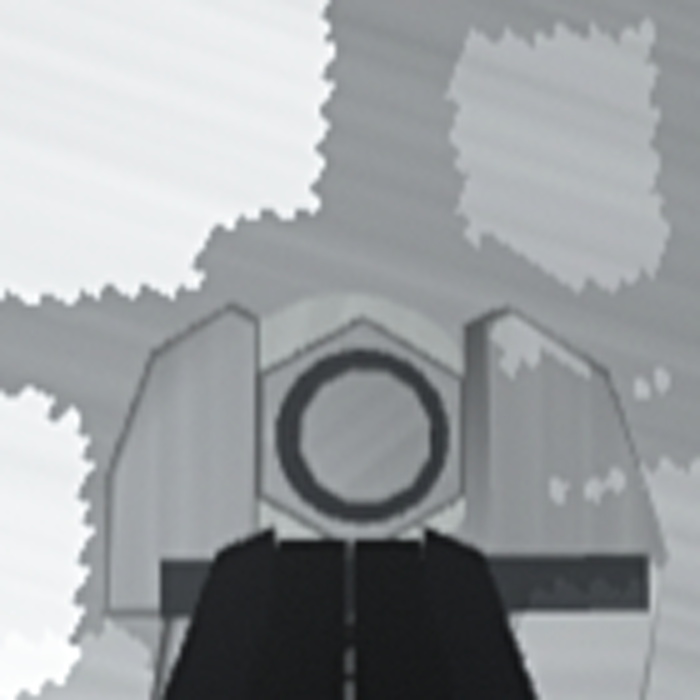

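Emit:
{"method": "step_arm", "body": {"targets": [{"tx":0.002,"ty":0,"tz":-0.007,"turn":0},{"tx":-0.005,"ty":0,"tz":-0.011,"turn":0},{"tx":-0.0115,"ty":0,"tz":-0.0095,"turn":0},{"tx":-0.0115,"ty":0,"tz":-0.006,"turn":0},{"tx":-0.0115,"ty":0,"tz":-0.004,"turn":0},{"tx":-0.0115,"ty":0,"tz":-0.0026,"turn":0},{"tx":-0.0115,"ty":0,"tz":-0.0026,"turn":0},{"tx":-0.01,"ty":0,"tz":-0.0026,"turn":0},{"tx":-0.0085,"ty":0,"tz":-0.0026,"turn":0},{"tx":-0.007,"ty":0,"tz":-0.0025,"turn":0},{"tx":-0.0055,"ty":0,"tz":-0.0022,"turn":0},{"tx":-0.004,"ty":0,"tz":-0.0016,"turn":0},{"tx":-0.0025,"ty":0,"tz":-0.0008,"turn":0},{"tx":-0.001,"ty":0,"tz":0.0,"turn":0},{"tx":0.0,"ty":0,"tz":0.0,"turn":0}]}}

```text
clock: 22.12
eef_pos: [0.5474, 0.0369, 0.176]
eef_rot: [[-0.87, -0.493, 0.006], [-0.493, 0.87, 0.002], [-0.006, -0.001, -1.0]]
wrist_force: [1.0, 0.8, 8.7]
width: 0.004
```

Emit:
{"method": "step_arm", "body": {"targets": [{"tx":0.002,"ty":0,"tz":-0.007,"turn":0},{"tx":-0.005,"ty":0,"tz":-0.011,"turn":0},{"tx":-0.0115,"ty":0,"tz":-0.0095,"turn":0},{"tx":-0.0115,"ty":0,"tz":-0.006,"turn":0},{"tx":-0.0115,"ty":0,"tz":-0.004,"turn":0},{"tx":-0.0115,"ty":0,"tz":-0.0026,"turn":0},{"tx":-0.0115,"ty":0,"tz":-0.0026,"turn":0},{"tx":-0.01,"ty":0,"tz":-0.0026,"turn":0},{"tx":-0.0085,"ty":0,"tz":-0.0026,"turn":0},{"tx":-0.007,"ty":0,"tz":-0.0025,"turn":0},{"tx":-0.0055,"ty":0,"tz":-0.0022,"turn":0},{"tx":-0.004,"ty":0,"tz":-0.0016,"turn":0},{"tx":-0.0025,"ty":0,"tz":-0.0008,"turn":0},{"tx":-0.001,"ty":0,"tz":0.0,"turn":0},{"tx":0.0,"ty":0,"tz":0.0,"turn":0}]}}

```text
clock: 23.37
eef_pos: [0.5473, 0.0367, 0.1758]
eef_rot: [[-0.87, -0.493, 0.005], [-0.493, 0.87, 0.002], [-0.006, -0.001, -1.0]]
wrist_force: [1.9, 1.2, 6.7]
width: 0.003
```

```bash
python3 - <<'E'
from pose import *
snap('wrist','w18')
crop('w18','w18c',(210,150,350,290),5)
need([.5542,.0406,.1791],-150.54)
E
```

```text
t 23.42 pos [0.5463 0.0362 0.1751] yaw -150.50 q7 83.8 F [-0.1  0.1  4.5] w 0.004 | tx -0.0090 ty -0.0001 tz -0.0039 turn 0.001
```

View pics/w18c.png

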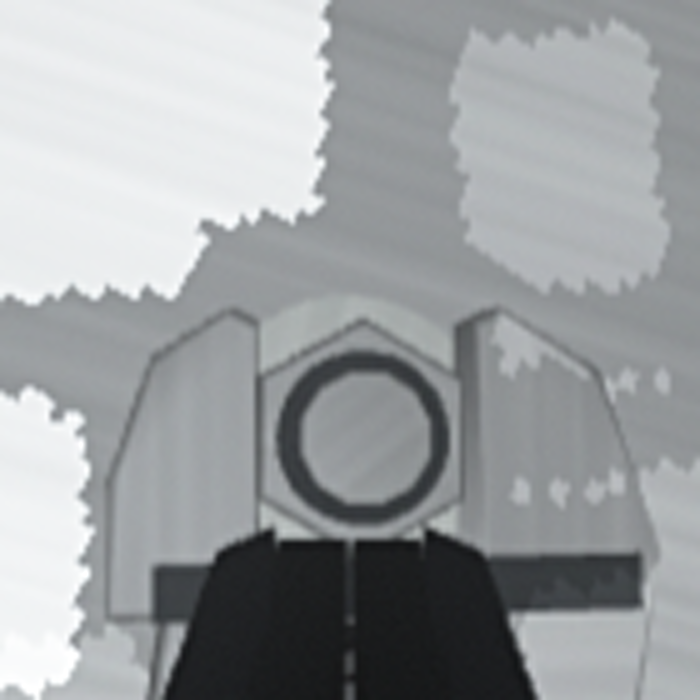

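Emit:
{"method": "step_arm", "body": {"targets": [{"tx":0.002,"ty":0,"tz":-0.007,"turn":0},{"tx":-0.005,"ty":0,"tz":-0.011,"turn":0},{"tx":-0.0115,"ty":0,"tz":-0.0095,"turn":0},{"tx":-0.0115,"ty":0,"tz":-0.006,"turn":0},{"tx":-0.0115,"ty":0,"tz":-0.004,"turn":0},{"tx":-0.0115,"ty":0,"tz":-0.0026,"turn":0},{"tx":-0.0115,"ty":0,"tz":-0.0026,"turn":0},{"tx":-0.01,"ty":0,"tz":-0.0026,"turn":0},{"tx":-0.0085,"ty":0,"tz":-0.0026,"turn":0},{"tx":-0.007,"ty":0,"tz":-0.0025,"turn":0},{"tx":-0.0055,"ty":0,"tz":-0.0022,"turn":0},{"tx":-0.004,"ty":0,"tz":-0.0016,"turn":0},{"tx":-0.0025,"ty":0,"tz":-0.0008,"turn":0},{"tx":-0.001,"ty":0,"tz":0.0,"turn":0},{"tx":0.0,"ty":0,"tz":0.0,"turn":0}]}}

```text
clock: 24.67
eef_pos: [0.5475, 0.0367, 0.176]
eef_rot: [[-0.87, -0.493, 0.006], [-0.493, 0.87, 0.002], [-0.006, -0.001, -1.0]]
wrist_force: [2.4, 1.0, 7.3]
width: 0.006
```

Emit:
{"method": "step_arm", "body": {"targets": [{"tx":0.002,"ty":0,"tz":-0.007,"turn":0},{"tx":-0.005,"ty":0,"tz":-0.011,"turn":0},{"tx":-0.0115,"ty":0,"tz":-0.0095,"turn":0},{"tx":-0.0115,"ty":0,"tz":-0.006,"turn":0},{"tx":-0.0115,"ty":0,"tz":-0.004,"turn":0},{"tx":-0.0115,"ty":0,"tz":-0.0026,"turn":0},{"tx":-0.0115,"ty":0,"tz":-0.0026,"turn":0},{"tx":-0.01,"ty":0,"tz":-0.0026,"turn":0},{"tx":-0.0085,"ty":0,"tz":-0.0026,"turn":0},{"tx":-0.007,"ty":0,"tz":-0.0025,"turn":0},{"tx":-0.0055,"ty":0,"tz":-0.0022,"turn":0},{"tx":-0.004,"ty":0,"tz":-0.0016,"turn":0},{"tx":-0.0025,"ty":0,"tz":-0.0008,"turn":0},{"tx":-0.001,"ty":0,"tz":0.0,"turn":0},{"tx":0.0,"ty":0,"tz":0.0,"turn":0}]}}

```text
clock: 25.92
eef_pos: [0.5475, 0.0368, 0.1759]
eef_rot: [[-0.87, -0.493, 0.006], [-0.493, 0.87, 0.002], [-0.006, -0.001, -1.0]]
wrist_force: [0.9, 1.2, 7.9]
width: 0.006
```

```bash
python3 - <<'E'
from pose import *
snap('wrist','w19')
crop('w19','w19c',(210,150,350,290),5)
need([.5542,.0406,.1791],-150.54)
E
```

```text
t 25.97 pos [0.5465 0.0363 0.1752] yaw -150.50 q7 83.8 F [-1.2  0.3  5.2] w 0.002 | tx -0.0089 ty -0.0001 tz -0.0038 turn 0.001
```

View pics/w19c.png

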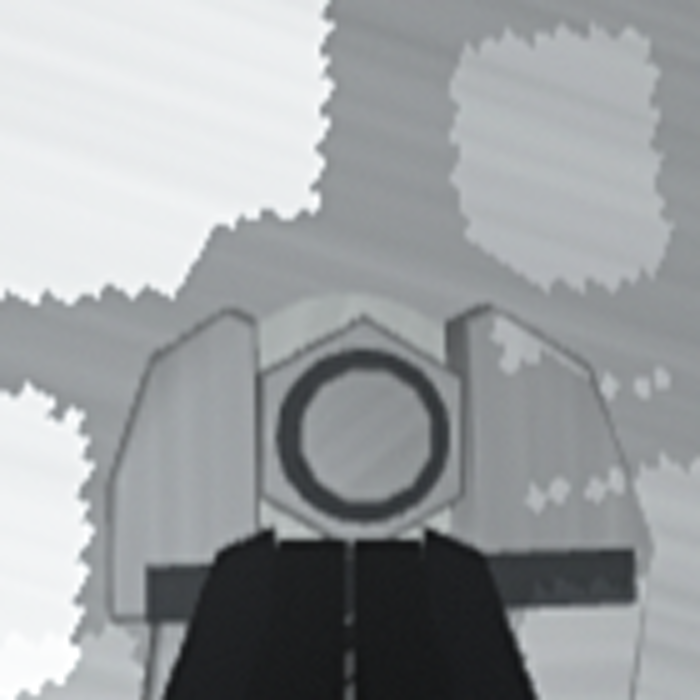

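Emit:
{"method": "step_arm", "body": {"targets": [{"tx":0.002,"ty":0,"tz":-0.007,"turn":0},{"tx":-0.005,"ty":0,"tz":-0.011,"turn":0},{"tx":-0.0115,"ty":0,"tz":-0.0095,"turn":0},{"tx":-0.0115,"ty":0,"tz":-0.006,"turn":0},{"tx":-0.0115,"ty":0,"tz":-0.004,"turn":0},{"tx":-0.0115,"ty":0,"tz":-0.0026,"turn":0},{"tx":-0.0115,"ty":0,"tz":-0.0026,"turn":0},{"tx":-0.01,"ty":0,"tz":-0.0026,"turn":0},{"tx":-0.0085,"ty":0,"tz":-0.0026,"turn":0},{"tx":-0.007,"ty":0,"tz":-0.0025,"turn":0},{"tx":-0.0055,"ty":0,"tz":-0.0022,"turn":0},{"tx":-0.004,"ty":0,"tz":-0.0016,"turn":0},{"tx":-0.0025,"ty":0,"tz":-0.0008,"turn":0},{"tx":-0.001,"ty":0,"tz":0.0,"turn":0},{"tx":0.0,"ty":0,"tz":0.0,"turn":0}]}}

```text
clock: 27.22
eef_pos: [0.5484, 0.0375, 0.1766]
eef_rot: [[-0.87, -0.493, 0.008], [-0.493, 0.87, 0.003], [-0.009, -0.001, -1.0]]
wrist_force: [2.9, 2.2, 11.6]
width: 0.008
```

```bash
python3 - <<'E'
from pose import *
snap('wrist','w20')
crop('w20','w20c',(210,150,350,290),5)
need([.5542,.0406,.1791],-150.54)
E
```

```text
t 27.27 pos [0.548  0.0371 0.1762] yaw -150.49 q7 83.8 F [ 3.   2.4 11.4] w 0.009 | tx -0.0071 ty -0.0000 tz -0.0028 turn 0.001
```

View pics/w20c.png

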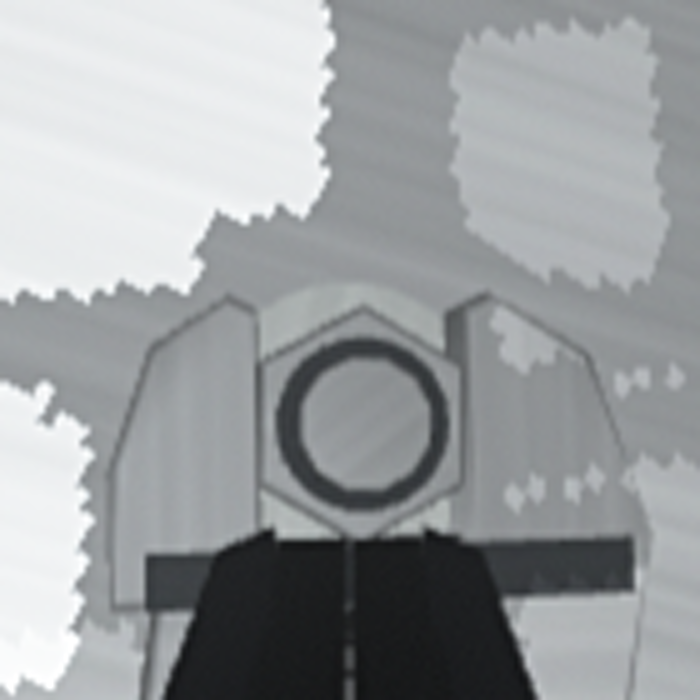

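Emit:
{"method": "step_arm", "body": {"targets": [{"tx":0.003,"ty":0,"tz":-0.007,"turn":0},{"tx":-0.005,"ty":0,"tz":-0.011,"turn":0},{"tx":-0.0115,"ty":0,"tz":-0.0095,"turn":0},{"tx":-0.0115,"ty":0,"tz":-0.006,"turn":0},{"tx":-0.0115,"ty":0,"tz":-0.004,"turn":0},{"tx":-0.0115,"ty":0,"tz":-0.0026,"turn":0},{"tx":-0.0115,"ty":0,"tz":-0.0026,"turn":0},{"tx":-0.01,"ty":0,"tz":-0.0026,"turn":0},{"tx":-0.0085,"ty":0,"tz":-0.0026,"turn":0},{"tx":-0.007,"ty":0,"tz":-0.0025,"turn":0},{"tx":-0.0055,"ty":0,"tz":-0.0022,"turn":0},{"tx":-0.004,"ty":0,"tz":-0.0018,"turn":0},{"tx":-0.0025,"ty":0,"tz":-0.0014,"turn":0},{"tx":-0.001,"ty":0,"tz":-0.001,"turn":0},{"tx":0.0,"ty":0,"tz":-0.001,"turn":0},{"tx":0.002,"ty":0,"tz":-0.015,"turn":0},{"tx":0.002,"ty":0,"tz":-0.04,"turn":0},{"tx":0.002,"ty":0,"tz":-0.055,"turn":0},{"tx":0.002,"ty":0,"tz":-0.055,"turn":0}]}}

```text
clock: 28.85
eef_pos: [0.5441, 0.0346, 0.2318]
eef_rot: [[-0.871, -0.492, 0.003], [-0.492, 0.871, -0.0], [-0.003, -0.002, -1.0]]
wrist_force: [0.6, -0.4, -0.2]
width: 0.001
```

```bash
python3 - <<'E'
from pose import *
snap('wrist','w21')
crop('w21','w21c',(210,170,350,290),5)
need([.5542,.0406,.1791],-150.54)
E
```

```text
t 28.90 pos [0.5434 0.0341 0.2301] yaw -150.56 q7 87.1 F [-0.8  0.8 -0.1] w 0.007 | tx -0.0126 ty 0.0004 tz 0.0511 turn -0.000
```

View pics/w21c.png

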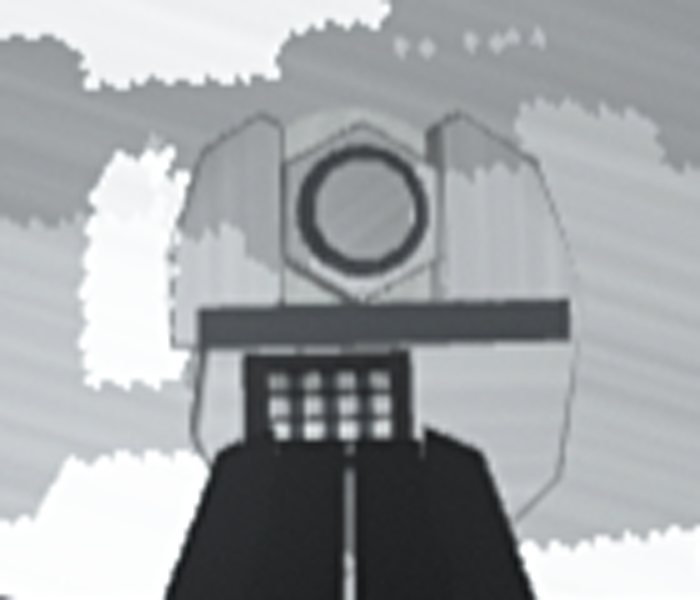

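```bash
cat >> pose.py <<'E'
def swing(a,s=.12,off=0.0,nx=0.0,ny=0.0,down=.012):
    R,m=wrench(nx,ny,a); h=R@[-.966,.259,0]
    Q=m+R@[-.0785,.0076,-.002]+s*h
    yaw=np.degrees(np.arctan2(-h[1],-h[0])); y=np.radians(yaw)
    ty=np.array([np.sin(y),-np.cos(y),0])   # tool y axis (z down)
    # clockwise direction of tail
    cw=-np.cross(n,h); sgn=np.sign(cw@ty)
    return Q+sgn*off*ty-[0,0,down], yaw, sgn
E
python3 - <<'E'
from pose import *
np.set_printoptions(precision=4,suppress=True)
for a in (198,136): print(a,swing(a),swing(a,down=0))
P,y,s=swing(198); need(P+[0,0,.07],y); need(P,y)
E
```

```text
198 (array([0.7087, 0.0883, 0.2248]), np.float64(-166.10035272357936), np.float64(-1.0)) (array([0.7087, 0.0883, 0.2368]), np.float64(-166.10035272357936), np.float64(-1.0))
136 (array([ 0.6682, -0.1086,  0.1894]), np.float64(129.1626692042377), np.float64(-1.0)) (array([ 0.6682, -0.1086,  0.2014]), np.float64(129.1626692042377), np.float64(-1.0))
t 28.90 pos [0.5434 0.0341 0.2301] yaw -150.56 q7 87.1 F [-0.8  0.8 -0.1] w 0.007 | tx -0.1707 ty -0.0341 tz -0.0645 turn 0.271
t 28.90 pos [0.5434 0.0341 0.2301] yaw -150.56 q7 87.1 F [-0.8  0.8 -0.1] w 0.007 | tx -0.1706 ty -0.0340 tz 0.0055 turn 0.271
```

Emit:
{"method": "step_arm", "body": {"targets": [{"tx":0.0,"ty":0,"tz":-0.03,"turn":0.0},{"tx":-0.02,"ty":-0.005,"tz":-0.0645,"turn":0.1},{"tx":-0.06,"ty":-0.012,"tz":-0.0645,"turn":0.2},{"tx":-0.1,"ty":-0.02,"tz":-0.0645,"turn":0.271},{"tx":-0.14,"ty":-0.028,"tz":-0.0645,"turn":0.271},{"tx":-0.165,"ty":-0.033,"tz":-0.0645,"turn":0.271},{"tx":-0.1707,"ty":-0.034,"tz":-0.0645,"turn":0.271},{"tx":-0.1707,"ty":-0.034,"tz":-0.0645,"turn":0.271},{"tx":-0.1707,"ty":-0.034,"tz":-0.0645,"turn":0.271}], "gripper": 0.2}}

```text
clock: 29.65
eef_pos: [0.7074, 0.0885, 0.2922]
eef_rot: [[-0.97, -0.241, -0.003], [-0.241, 0.97, -0.001], [0.003, 0.0, -1.0]]
wrist_force: [-0.5, -0.9, 0.5]
width: 0.6
```

```bash
python3 - <<'E'
from pose import *
np.set_printoptions(precision=4,suppress=True)
snap('wrist','w22')
P,y,s=swing(198); need(P,y)
print(proj('w22',np.array([swing(198,s=q,down=0)[0] for q in (0,.06,.12,.15)])))
E
```

```text
t 29.70 pos [0.7073 0.088  0.2928] yaw -166.06 q7 74.3 F [ 1.  -0.6  0.6] w 0.602 | tx -0.0016 ty -0.0000 tz 0.0679 turn 0.001
[[278.4692  76.3228]
 [278.4197 153.5167]
 [278.3671 235.4364]
 [278.3396 278.3062]]
```

View pics/w22.png

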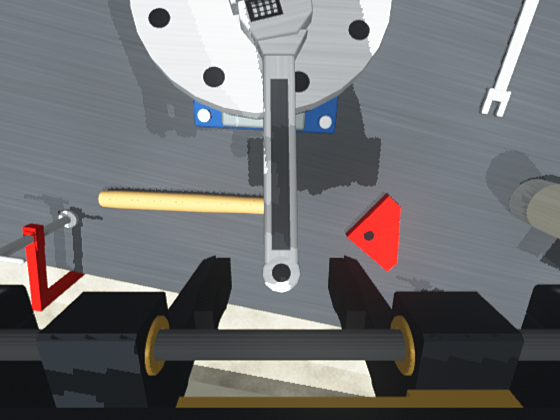

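Emit:
{"method": "step_arm", "body": {"targets": [{"tx":-0.001,"ty":0,"tz":0.03,"turn":0.0},{"tx":-0.001,"ty":0,"tz":0.055,"turn":0.0},{"tx":-0.001,"ty":0,"tz":0.066,"turn":0.0},{"tx":-0.001,"ty":0,"tz":0.068,"turn":0.0},{"tx":-0.001,"ty":0,"tz":0.068,"turn":0.0}]}}

```text
clock: 30.12
eef_pos: [0.7089, 0.0882, 0.2257]
eef_rot: [[-0.971, -0.24, -0.001], [-0.24, 0.971, -0.0], [0.001, -0.0, -1.0]]
wrist_force: [-0.3, 0.3, 0.6]
width: 0.597
```

```bash
python3 - <<'E'
from pose import *
np.set_printoptions(precision=4,suppress=True)
snap('wrist','w23')
o=r.get_obs();Rt=o['eef_rot'];p=o['eef_pos'];need([0,0,0])
cy=np.degrees(np.arctan2(Rt[1,0],Rt[0,0]))
for a in (198,192,186,180,174,168,162,156,150,144,138,136):
    P,y,s=swing(a,off=.0144,down=.012); d=Rt.T@(P-p); print(a,d,'turn %.3f'%(-np.radians((y-cy+180)%360-180)))
E
```

```text
t 30.17 pos [0.7096 0.0886 0.2268] yaw -166.08 q7 72.6 F [-0.   0.7  0.2] w 0.597 | tx 0.7103 ty 0.0846 tz 0.2260
198 [ 0.0009 -0.0145  0.0019] turn 0.000
192 [ 0.0025 -0.0351  0.0014] turn 0.116
186 [ 0.0061 -0.0555  0.0017] turn 0.231
180 [ 0.0116 -0.0754  0.003 ] turn 0.345
174 [ 0.0188 -0.0945  0.0051] turn 0.459
168 [ 0.0279 -0.1128  0.0082] turn 0.570
162 [ 0.0385 -0.13    0.012 ] turn 0.680
156 [ 0.0507 -0.1459  0.0167] turn 0.787
150 [ 0.0643 -0.1604  0.0221] turn 0.893
144 [ 0.0791 -0.1732  0.0282] turn 0.996
138 [ 0.0951 -0.1844  0.0349] turn 1.097
136 [ 0.1006 -0.1877  0.0373] turn 1.130
```

View pics/w23.png

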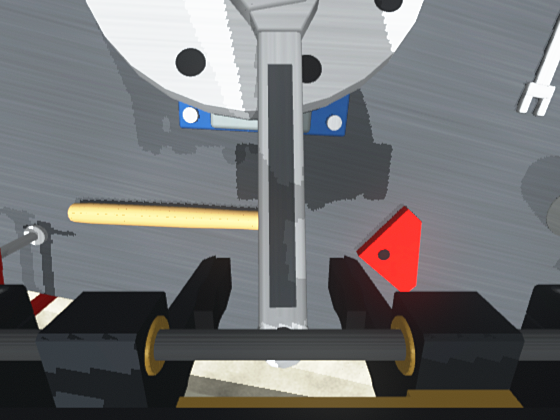

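Emit:
{"method": "step_arm", "body": {"targets": [{"tx":0.0005,"ty":-0.007,"tz":0.001,"turn":0.0},{"tx":0.001,"ty":-0.014,"tz":0.002,"turn":0.0},{"tx":0.0015,"ty":-0.021,"tz":0.002,"turn":0.04},{"tx":0.002,"ty":-0.028,"tz":0.002,"turn":0.08},{"tx":0.0025,"ty":-0.035,"tz":0.002,"turn":0.116},{"tx":0.004,"ty":-0.045,"tz":0.002,"turn":0.173},{"tx":0.006,"ty":-0.0555,"tz":0.0025,"turn":0.231},{"tx":0.009,"ty":-0.0655,"tz":0.003,"turn":0.288},{"tx":0.0116,"ty":-0.0754,"tz":0.004,"turn":0.345},{"tx":0.015,"ty":-0.085,"tz":0.005,"turn":0.402},{"tx":0.0188,"ty":-0.0945,"tz":0.006,"turn":0.459},{"tx":0.0188,"ty":-0.0945,"tz":0.006,"turn":0.459}]}}

```text
clock: 31.17
eef_pos: [0.715, -0.0092, 0.2211]
eef_rot: [[-0.976, 0.218, 0.003], [0.218, 0.976, 0.0], [-0.003, 0.001, -1.0]]
wrist_force: [0.2, 0.4, 1.3]
width: 0.6
```

```bash
python3 - <<'E'
from pose import *
np.set_printoptions(precision=4,suppress=True)
snap('wrist','w24')
o=r.get_obs();Rt=o['eef_rot'];p=o['eef_pos'];need([0,0,0])
cy=np.degrees(np.arctan2(Rt[1,0],Rt[0,0]))
for a in (174,168,162,156,150,144,138,136):
    P,y,s=swing(a,off=.0144,down=.0135); d=Rt.T@(P-p); print(a,d,'turn %.3f'%(-np.radians((y-cy+180)%360-180)))
E
```

```text
t 31.22 pos [ 0.7147 -0.0087  0.2207] yaw 167.59 q7 56.4 F [-0.4  0.1  0.3] w 0.600 | tx 0.7004 ty -0.1451 tz 0.2192
174 [0.0009 0.0009 0.0006] turn -0.001
168 [ 0.0009 -0.0195  0.0036] turn 0.111
162 [ 0.0029 -0.0396  0.0075] turn 0.220
156 [ 0.0067 -0.0593  0.0122] turn 0.328
150 [ 0.0125 -0.0783  0.0176] turn 0.433
144 [ 0.0201 -0.0964  0.0237] turn 0.536
138 [ 0.0294 -0.1135  0.0304] turn 0.637
136 [ 0.0329 -0.1189  0.0328] turn 0.671
```

View pics/w24.png

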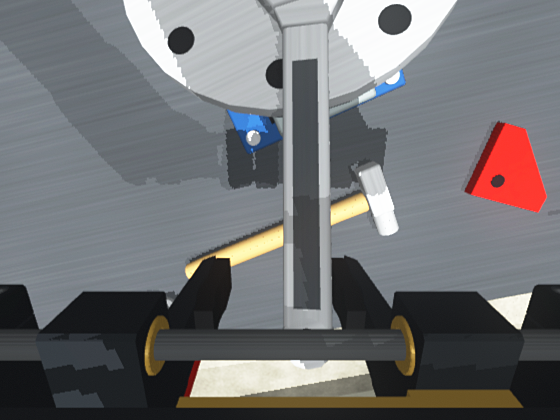

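Emit:
{"method": "step_arm", "body": {"targets": [{"tx":0.0009,"ty":-0.009,"tz":0.0018,"turn":0.055},{"tx":0.0009,"ty":-0.0195,"tz":0.0036,"turn":0.111},{"tx":0.0018,"ty":-0.0295,"tz":0.0055,"turn":0.166},{"tx":0.0029,"ty":-0.0396,"tz":0.0075,"turn":0.22},{"tx":0.0045,"ty":-0.0495,"tz":0.01,"turn":0.275},{"tx":0.0067,"ty":-0.0593,"tz":0.0122,"turn":0.328},{"tx":0.0095,"ty":-0.069,"tz":0.015,"turn":0.38},{"tx":0.0125,"ty":-0.0783,"tz":0.0176,"turn":0.433},{"tx":0.016,"ty":-0.0875,"tz":0.0207,"turn":0.485},{"tx":0.0201,"ty":-0.0964,"tz":0.0237,"turn":0.536},{"tx":0.0245,"ty":-0.105,"tz":0.027,"turn":0.587},{"tx":0.0245,"ty":-0.105,"tz":0.027,"turn":0.587}]}}

```text
clock: 32.22
eef_pos: [0.6671, -0.1065, 0.1925]
eef_rot: [[-0.693, 0.721, -0.0], [0.721, 0.693, -0.001], [-0.001, -0.001, -1.0]]
wrist_force: [2.0, 0.6, 0.5]
width: 0.603
```

```bash
python3 - <<'E'
from pose import *
np.set_printoptions(precision=4,suppress=True)
snap('wrist','w25');snap('scene','s25');snap('side','d25')
crop('s25','s25c',(235,130,365,240),6)
crop('d25','d25c',(235,150,355,270),5)
o=r.get_obs();Rt=o['eef_rot'];p=o['eef_pos'];need([0,0,0])
cy=np.degrees(np.arctan2(Rt[1,0],Rt[0,0]))
for a in (144,141,138,136,134):
    P,y,s=swing(a,off=.0144,down=.0135); d=Rt.T@(P-p); print(a,d,'turn %.3f'%(-np.radians((y-cy+180)%360-180)))
E
```

```text
t 32.37 pos [ 0.6676 -0.1046  0.1926] yaw 134.15 q7 32.9 F [-0.6  0.   0.2] w 0.600 | tx 0.5400 ty -0.4060 tz 0.1928
144 [-0.0005  0.0091 -0.0044] turn -0.047
141 [-0.0015 -0.0006 -0.0011] turn 0.003
138 [-0.0021 -0.0103  0.0023] turn 0.054
136 [-0.0021 -0.0167  0.0047] turn 0.087
134 [-0.002  -0.0231  0.0071] turn 0.120
```

View pics/s25c.png

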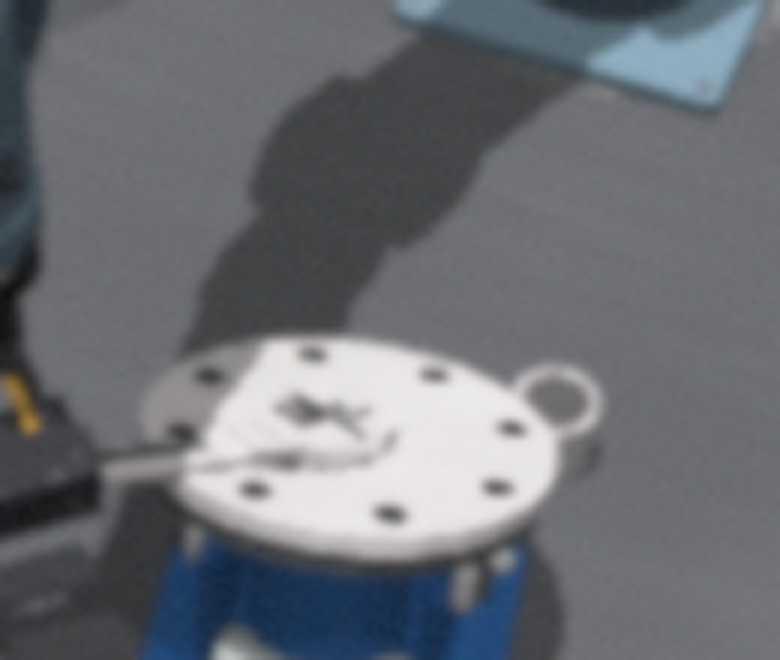

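View pics/d25c.png

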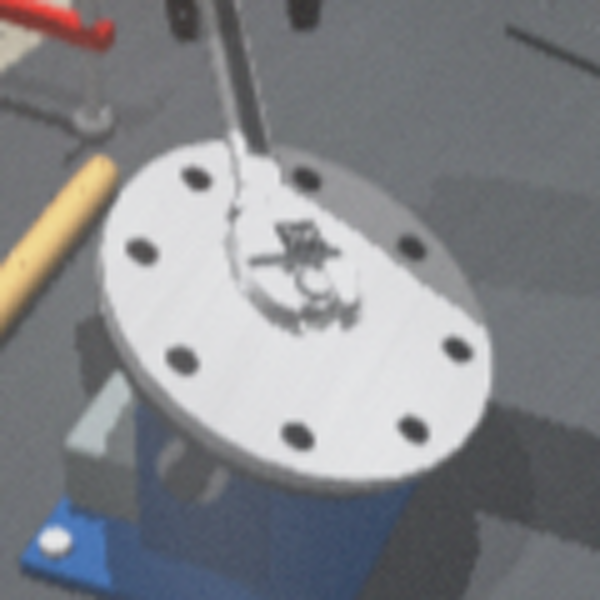

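View pics/w25.png

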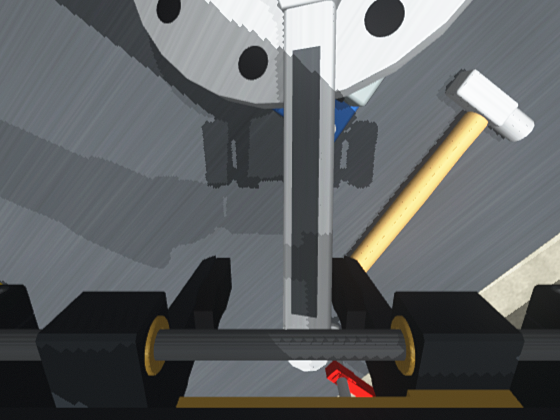

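Emit:
{"method": "step_arm", "body": {"targets": [{"tx":-0.001,"ty":-0.005,"tz":0.001,"turn":0.027},{"tx":-0.002,"ty":-0.011,"tz":0.0023,"turn":0.054},{"tx":-0.002,"ty":-0.012,"tz":0.0025,"turn":0.06},{"tx":-0.002,"ty":-0.012,"tz":0.0025,"turn":0.06},{"tx":-0.002,"ty":-0.012,"tz":0.0025,"turn":0.06},{"tx":-0.002,"ty":-0.006,"tz":0.0025,"turn":0.06},{"tx":-0.002,"ty":0.001,"tz":0.0025,"turn":0.06},{"tx":-0.002,"ty":0.001,"tz":-0.01,"turn":0.06},{"tx":-0.002,"ty":0.001,"tz":-0.04,"turn":0.06},{"tx":-0.002,"ty":0.001,"tz":-0.075,"turn":0.06},{"tx":-0.002,"ty":0.001,"tz":-0.085,"turn":0.06},{"tx":-0.002,"ty":0.001,"tz":-0.085,"turn":0.06}]}}

```text
clock: 33.37
eef_pos: [0.672, -0.105, 0.2824]
eef_rot: [[-0.651, 0.759, 0.007], [0.759, 0.651, -0.001], [-0.005, 0.005, -1.0]]
wrist_force: [-0.3, -0.4, 0.1]
width: 0.6
```

```bash
python3 - <<'E'
from pose import *
snap('wrist','w26')
need([.540,.032,.285],-169.4)
E
```

```text
t 33.42 pos [ 0.6707 -0.1051  0.2796] yaw 130.58 q7 31.9 F [-0.6  0.7 -0.3] w 0.600 | tx 0.1892 ty -0.0100 tz -0.0059 turn -1.047
```

View pics/w26.png

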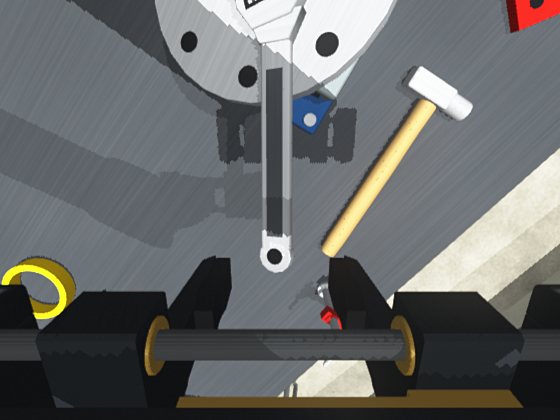

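Clear of the wrench; go above the nut to measure.

Emit:
{"method": "step_arm", "body": {"targets": [{"tx":0.03,"ty":-0.002,"tz":-0.006,"turn":-0.1},{"tx":0.07,"ty":-0.004,"tz":-0.006,"turn":-0.22},{"tx":0.11,"ty":-0.006,"tz":-0.006,"turn":-0.34},{"tx":0.15,"ty":-0.008,"tz":-0.006,"turn":-0.46},{"tx":0.18,"ty":-0.01,"tz":-0.006,"turn":-0.58},{"tx":0.189,"ty":-0.01,"tz":-0.006,"turn":-0.7},{"tx":0.189,"ty":-0.01,"tz":-0.006,"turn":-0.82},{"tx":0.189,"ty":-0.01,"tz":-0.006,"turn":-0.94},{"tx":0.189,"ty":-0.01,"tz":-0.006,"turn":-1.047},{"tx":0.189,"ty":-0.01,"tz":-0.006,"turn":-1.047},{"tx":0.189,"ty":-0.01,"tz":-0.006,"turn":-1.047}]}}

```text
clock: 34.33
eef_pos: [0.5385, 0.0314, 0.2824]
eef_rot: [[-0.984, -0.18, -0.002], [-0.18, 0.984, 0.0], [0.002, 0.001, -1.0]]
wrist_force: [-0.6, 0.6, 0.6]
width: 0.6
```

```bash
python3 - <<'E'
from pose import *
snap('wrist','w27')
crop('w27','w27c',(200,130,360,270),5)
need([.540,.032,.285],-169.4)
E
```

```text
t 34.38 pos [0.5386 0.0315 0.2826] yaw -169.64 q7 73.7 F [-0.6 -0.  -0.6] w 0.603 | tx -0.0014 ty 0.0003 tz -0.0024 turn -0.004
```

View pics/w27c.png

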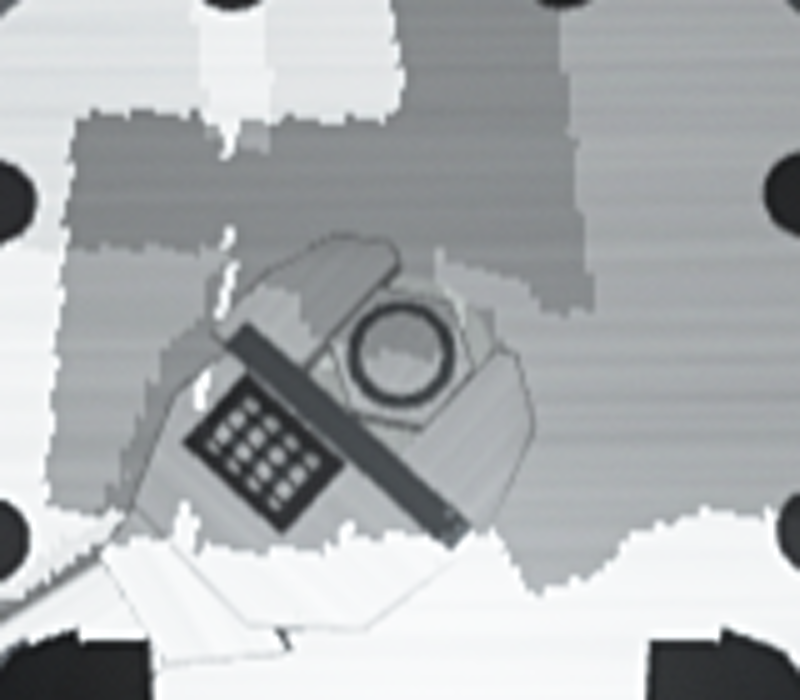

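```bash
python3 - <<'E'
from h import *
crop('w27','w27d',(245,170,315,230),11)
E
```

```text
(no output)
```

View pics/w27d.png

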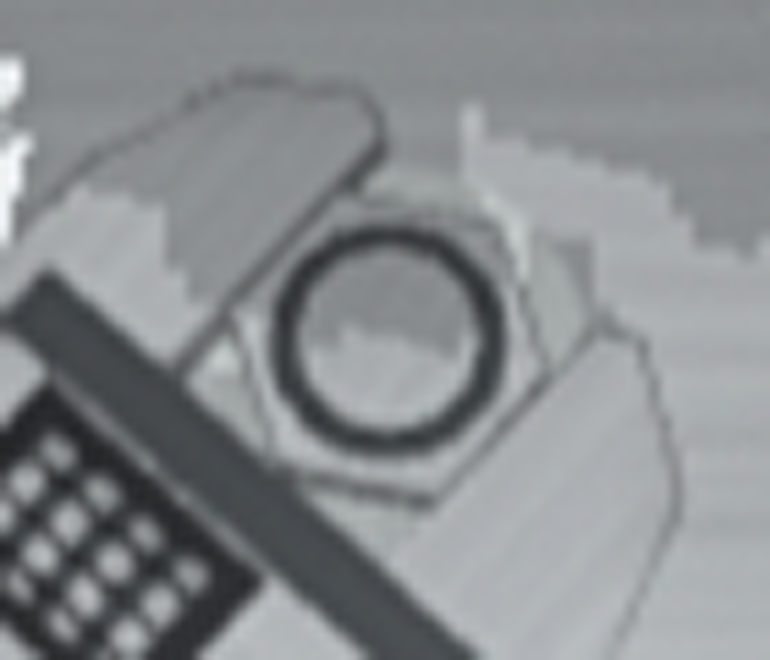

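```bash
python3 - <<'E'
from pose import *
np.set_printoptions(precision=4,suppress=True)
T=lambda L:np.array(L)/11+[245,170]
C=T([(430,500),(545,375),(505,212),(350,195),(237,320),(270,460)])
Q=np.array([onplane('w27',u,nut+n*.0065,n) for u in C]);d=Q-(nut+n*.0065);print('centre off mm',(d.mean(0))*1000)
d=d-d.mean(0);a=np.degrees(np.arctan2(d@lf,d@up));print(np.linalg.norm(d,axis=1)*1000,a, 'mod60',np.mod(a,60))
def loc(p): 
    v=onplane('w27',T([p])[0],nut+n*.0075,n)-nut; return np.array([v@up,v@lf])
m0,m1=loc((375,160)),loc((180,370)); f0,f1=loc((600,320)),loc((400,540))
for x,y in((m0,m1),(f0,f1)):
    e=x-y; print('jaw angle',np.degrees(np.arctan2(e[1],e[0]))%360)
e=(f0-f1)/np.linalg.norm(f0-f1);nn=np.array([-e[1],e[0]]);print('face dist fixed',f0@nn*1000,'mov',m0@nn*1000,m1@nn*1000)
# throat/slot: fit wrench pose flat w/ window corners & slot right
c=lambda u,v:(u/5+200,v/5+130)
pix=np.array([c(247,377),c(342,465),c(285,533),c(185,437),c(467,527),c(450,548)]);idx=[1,2,3,4,8,9]
def f(q):
    R,m=wrench(q[0],q[1],q[2]); return (proj('w27',M[idx]@R.T+m)-pix).ravel()
s=least_squares(f,[0,0,137]);print('nut in mouth mm',s.x[:2]*1000,'angle',s.x[2],np.abs(s.fun).mean())
E
```

```text
centre off mm [-0.3524 -0.1427 -0.1738]
[13.4829 13.1471 14.642  12.9057 12.8076 13.874 ] [  14.0407   78.055   138.6624 -165.4971  -99.0246  -45.664 ] mod60 [14.0407 18.055  18.6624 14.5029 20.9754 14.336 ]
jaw angle 137.31542096355133
jaw angle 137.53675102627787
face dist fixed -11.355053088044077 mov 11.461788390506104 11.553967912573412
nut in mouth mm [-1.91   -0.1557] angle 136.4225413544813 0.3678235989438174
```

```bash
python3 - <<'E'
from h import *
snap('scene','s28')
need([0,0,0]); print(r.hand_in())
E
```

```text
t 34.43 pos [0.5388 0.0315 0.2829] yaw -169.61 q7 73.7 F [-0.2  0.  -0.4] w 0.595 | tx 0.5353 ty 0.0661 tz 0.2835
the job is handed in; nothing more can be done
None
```

View pics/s28.png

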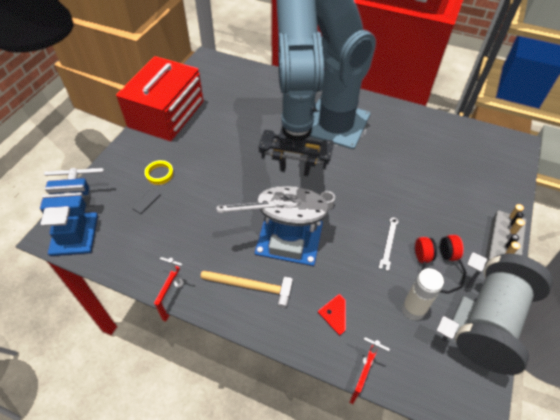

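The nut is tightened by about 60° and the wrench is still sitting on it. I handed the job in at 34.4 s; the hand-in gives no verdict.

**What I did:** I picked up the wrench and let its head droop to about 29° in the grip. I laid it flat on the blank with its open jaws round the nut. I then rolled the worm in about ten strokes until the fingertip met clear resistance, straddled the handle near its tail, and swung it clockwise.

**Last checks, from the wrist and scene pictures:**

| Check | Reading | Allowed |
|---|---|---|
| Nut rotation | about 60° (wrench from about 197° to 137° in the plane of the blank) | 45 to 75° |
| Nut centre in the mouth | x about −1.9 mm, y about −0.2 mm | ±6 mm and −3 to 8 mm |
| Mouth width | about 23 to 24 mm | at most 24.9 mm |

- **Flatness:** The final picture fits a wrench lying flat to about 0.4 pixel. I assumed it flat for that fit and did not measure the tilt separately. Just after laying it down, a free fit gave about 4.3° of tilt, while a flat fit matched almost as well.
- **Mouth width:** The estimates along the way differed by about 1 mm, and the final reading is slightly under the nut's 24 mm, so I relied on the resistance felt through the worm.
- **Robot and bench:** The gripper is about 11 cm above the nut and touches nothing. The other things on the bench look where they were at the start.

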